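Pack a deli order: bin of walnuts and jars into the carton, then into the bay

ROBOT

A 6-joint arm with a two-finger parallel gripper is mounted at the origin on the work surface. World frame = base frame: x ahead of the robot, y to its left, z up, the work surface at z = 0. Lengths are in mm, angles in rad, forces in N, time in s.
With the tool pointing down it reaches from about 275 to 1000 mm from the base axis. Payload 8.4 kg.
Tool frame: the origin (TCP) lies between the finger pads; the fingertips stand r.tips_ahead ahead of it and the grasp point (between the pads) lies 6 mm ahead of it (r.tips_ahead is the distance from the TCP to the fingertips, in mm); z points along the fingers, y is the line along which they close (so a half turn about z gives the same grasp; the last joint's range is limited). The gripper opens to 85 mm and grips with 20 to 120 N. Pads are 22 mm wide; open, the fingers measure 114 mm over their backs; the gripper's body (76 mm by 85 mm) begins 54 mm behind the grasp point. The pads swing forward as they close: fully open they stand 13 mm farther back than shut.
Start: joints at [-1.202, 0.353, 1.633, -0, 1.155, -0.002], TCP at [226.474, -582.527, 256.281] pointing down, gripper open.
Joint ranges: [-2.63, 2.63], [-0.92, 2.1], [0.06, 2.66], [-1.3, 4.44], [0, 2.69], [-3.02, 3.02]. Speed limits (rad/s): [2.22, 2.22, 2.79, 3.14, 3.14, 3.14].

INTERFACE

Orientations are given as [roll, pitch, yaw] about the fixed x, y, z axes, in that order (R = Rz(yaw) Ry(pitch) Rx(roll)).
In Python, from rig import r gives the robot as it stands.
- The arm moves only by the tool carry_out, never from a script. Its arguments are lists of equal length, an entry for each row: "delta_pos": the shift along the tool's x, y, z in m, a list of three; "rot": the turn, a rotation vector about the tool's x, y, z in degrees, a list of three. A call has 1 to 8 rows; each row is the pose to reach, as a shift and turn from the pose commanded when the call began, along the tool's axes at that moment; what a row does not reach only later rows make up. A row lasts 1/8 s, in which the tool goes at most 62.5 mm and 10.7 degrees, less where a joint would pass 70% of its speed; a pose out of reach is approached as far as the arm can. A call with a gripper value outside its range is refused whole. "claw" is the finger opening in m, from 0 to 0.0854, set as the call begins (left out, the last holds). The fingers move at their own pace and stop on an object; "grip_force" is the grip in N (left out, the last holds). Time passes only in rows, so rows that repeat a pose let the fingers close. It gives the time, the measured TCP pose, the force, the opening and the grip force at its end, in the units of the state.
- r.sense(): the state, without advancing time (a new reading comes with each control period).
- r.grab_frame(name): name is "scene" or "side" or "wrist"; returns the picture (420x560x3 uint8, blue, green, red); there is no depth.
- r.camera_info(name): a dict with "fx", "fy", "cx", "cy" (pixels), "distortion" ([k1, k2, p1, p2, k3] as OpenCV has them; the pictures are not rectified), "pose" (4x4, takes a point from camera to world coordinates); the wrist camera has in their place "hand_eye" (4x4, takes a point from camera to tool coordinates, whose origin is the TCP and whose axes are the flange's). Camera axes: x right, y down, z forward; pixel columns grow to the right and rows downward; lengths in mm; the calibration is good to about 2 mm. A picture is of the moment at which its call begins: read the wrist's pose just before it. camera_info takes no time and is no camera call.
- r.sign_off(): hands the job in; it is judged then, once.
Trained networks look in the newest picture that a camera, given by its name, has taken for a name from the list of things; names that differ only in an ending like _2 or _b are one class to them, and where a whole thing is asked for, a point or a joint stands for the part that bears it (a point fixed in the world has none). Each returns a list of dicts, best first, with "p" (0 to 1); they miss things now and then, are a little off and sometimes report something else, mostly with a low value. They report only what shows in the picture. A call takes as long as a camera call.
- r.recognise(thing, camera): "box" ([left, top, right, bottom] in pixels, round what is visible of it).
- r.cut_out(thing, camera): "mask" (420x560 bool, what is visible of it) and "box" ([left, top, right, bottom] in pixels, round what is visible of it).
The state is a dict: "clock": time; "qpos": joint angles; "qvel": joint speeds; "joint_efforts": joint torques, N m; "eef_pos": TCP position; "tcp_rot": TCP orientation; "contact_force": force on the tool from outside, world axes, zero at the start; "wrist_torque": the same for the moment, N m; "opening": opening from 0.0 (shut) to 1.0 (fully open); "grasp_force": force on a finger pad.
Only numpy, scipy, OpenCV 4.12 (cv2) and the standard library are available. Lean on these libraries where they do the work, as an engineer would, in place of code of your own. Each camera call takes 0.05 s, during which the arm holds its last target. There are 200 camera calls.

TASK

Pack the order: lift the red-handled walnut bin straight out of its frame with the walnuts in it, tip them all into the green-floored half of the carton, and put the empty bin back fully down in its slot. Stand every red-lidded jar upright in the plain half of the carton, and only when all jars and walnuts are in, push the carton along the rollers until it is fully home against the end stop of the bay, then press the green order-ready button beside the lane right down. Leave the olive bins and the yellow-lidded jar where they are.

Things in the scene. Friction and masses are not known exactly. Their poses are not given: they have to be found in the camera images.
- frame: Fixed steel organiser frame, 106 x 235 x 36 mm, open on top. Three pockets side by side along its y at y = -75, 0, +75 mm, each holding one insert bin with about 2 mm of play all round; pocket floors 4 mm above the counter. Origin: centre of its underside; z up.
- bin_handle (a point): Middle of the red bar handle of the white walnut bin (in any of the three pockets). Axes are the bin's: x from scoop front (-x) to upright back, y along the bar, z up. Bar 12 mm thick (x), 67 long (y), 16 high, on posts at its ends; its middle is 96 mm above the bin's underside, 36 mm above the rim. Bin 92 x 66 x 60 mm, 0.16 to 0.26 kg. Seated, the handle is 100 mm above the counter.
- bin_lip (a point): Middle of the pouring lip of the walnut bin, 46 mm in front (-x) of the handle and 27 mm above the underside, same axes. Inside, a ramp of about 35 degrees rises to it from the floor, between full-height sides 60 mm apart. Nuts stay in while the bin is level and roll out over the lip when it is tipped forward (lip down) by 55 to 75 degrees.
- bin_green_handle (a point): Black bar handle of the neighbouring bin of green olives, same shape as the walnut bin; it stays where it is. The point is the middle of the bar.
- bin_black_handle (a point): Black bar handle of the neighbouring bin of black olives, same shape; it stays where it is. The point is the middle of the bar.
- lane: Fixed roller lane, 560 x 223 mm: steel rollers 24 mm thick, 40 mm apart, between side rails 207 mm apart inside. x points along it from the open loading end to the bay, z up; origin: its centre at counter height. Roller tops 50 mm, rail tops 68 mm above the counter. Slight drag: the carton stays where left, rolling it takes about 2 to 5 N.
- bay_mouth (a point): Middle of the entrance of the bay, at lane x = +41 mm, on the roller tops (50 mm above the counter); axes as the lane. From here on yellow side walls 100 mm high flank the lane; the face of the yellow end stop is 229 mm further on (lane x = +270 mm).
- tote: Open cardboard carton on the rollers, 240 (x) x 200 (y) x 52 mm, 4 mm walls, floor 5 mm thick, 0.3 to 0.5 kg empty. Origin: centre of its underside; x along the lane towards the bay, z up. A divider 4 mm thick, 50 mm high at x = +10 mm splits it in two. Starts with its origin at lane x = -130 to -90 mm; fully home it is at +150 mm.
- tote_jars (a point): Centre of the floor of the carton's plain half (nearer the open end, carton x = -54 mm), 124 (x) x 192 (y) mm inside: for the jars. Axes as the carton.
- tote_nuts (a point): Centre of the green floor of the carton's other half (nearer the bay, carton x = +64 mm), 104 (x) x 192 (y) mm inside: for the walnuts. Axes as the carton.
- bell (a joint): Green order-ready push button on a yellow housing, 145 mm to the left (+y) of the lane's middle line at lane x = -100 mm. Value: how far it is pressed, m; 0 up, 0.008 right down; a spring of 5 N at full travel lifts it again.
- bell_top (a point): Centre of the top face of the green button, 36 mm across; pressed straight down.
- mustard_c (a point): Middle of the yellow-lidded jar, same size as the red-lidded ones, standing among them; not part of the order, it stays where it is.
- jar1_c (a point): Middle (half-way up, 19 mm above its base) of low red-lidded jar 1: a straight cylinder 48 mm across and 38 mm high, 0.08 to 0.15 kg, z along its axis. Two or three such jars are present.
- jar2_c (a point): Middle (half-way up, 19 mm above its base) of low red-lidded jar 2: a straight cylinder 48 mm across and 38 mm high, 0.08 to 0.15 kg, z along its axis. Two or three such jars are present.
- jar3_c (a point): Middle (half-way up, 19 mm above its base) of low red-lidded jar 3: a straight cylinder 48 mm across and 38 mm high, 0.08 to 0.15 kg, z along its axis. Two or three such jars are present.
- nut1_c (a point): Centre of walnut 1, a round hard nut 28 mm across, 14 g, at first in the walnut bin. Two to four are present.
- nut2_c (a point): Centre of walnut 2, a round hard nut 28 mm across, 14 g, at first in the walnut bin. Two to four are present.
- nut3_c (a point): Centre of walnut 3, a round hard nut 28 mm across, 14 g, at first in the walnut bin. Two to four are present.
- nut4_c (a point): Centre of walnut 4, a round hard nut 28 mm across, 14 g, at first in the walnut bin. Two to four are present.

How it is judged (in metres and radians):
On the way, in this order (a step that is already met when the one before it is completed fails the run):
1. the walnut bin is lifted at least 60 mm up out of its pocket, level, with all its walnuts in it (z of bin_handle in the frame of frame above 0.16 m and angle between bin_handle's own z axis and vertical below 0.35 rad and distance between each of nut1_c, nut2_c, nut3_c, nut4_c and bin_handle below 0.115 m), for 0.1 s.
2. the bin is tipped by more than 35 degrees over the carton (angle between bin_handle's own z axis and vertical above 0.6 rad and horizontal distance between bin_handle and tote below 0.2 m).
3. all jars stand in the plain half and all walnuts lie in the green half of the carton while it is still at the loading end (x of jar1_c in the frame of tote between -0.118 and 0.008 m and y of jar1_c in the frame of tote between -0.098 and 0.098 m and z of jar1_c in the frame of tote between 0 and 0.03 m and angle between each of jar1_c, jar2_c, jar3_c's own z axis and vertical below 0.2 rad and x of jar2_c in the frame of tote between -0.118 and 0.008 m and y of jar2_c in the frame of tote between -0.098 and 0.098 m and z of jar2_c in the frame of tote between 0 and 0.03 m and x of jar3_c in the frame of tote between -0.118 and 0.008 m and y of jar3_c in the frame of tote between -0.098 and 0.098 m and z of jar3_c in the frame of tote between 0 and 0.03 m and x of nut1_c in the frame of tote between 0.012 and 0.118 m and y of nut1_c in the frame of tote between -0.098 and 0.098 m and z of nut1_c in the frame of tote between 0 and 0.035 m and x of nut2_c in the frame of tote between 0.012 and 0.118 m and y of nut2_c in the frame of tote between -0.098 and 0.098 m and z of nut2_c in the frame of tote between 0 and 0.035 m and x of nut3_c in the frame of tote between 0.012 and 0.118 m and y of nut3_c in the frame of tote between -0.098 and 0.098 m and z of nut3_c in the frame of tote between 0 and 0.035 m and x of nut4_c in the frame of tote between 0.012 and 0.118 m and y of nut4_c in the frame of tote between -0.098 and 0.098 m and z of nut4_c in the frame of tote between 0 and 0.035 m and x of tote in the frame of lane below 0 m), for 0.3 s.
4. the carton is home against the end stop of the bay (within 10 mm) (x of tote in the frame of lane above 0.14 m and z of tote in the frame of lane below 0.055 m and angle between tote's own z axis and vertical below 0.05 rad), for 0.2 s.
5. the order-ready button is pressed right down (at least 5.5 of its 8 mm) with the carton home (all of step 4 and value of joint bell above 0.0055 m).
At the end, for the whole second after the job is handed in: Each red-lidded jar stands upright (0.2 rad) in the plain half of the carton, each walnut lies on the floor of the green half; the carton is within 10 mm of the end stop, flat on the rollers; the walnut bin is back in its pocket, down within 7 mm, level within 0.08 rad (all of step 4 and x of jar1_c in the frame of tote between -0.118 and 0.008 m and y of jar1_c in the frame of tote between -0.098 and 0.098 m and z of jar1_c in the frame of tote between 0 and 0.03 m and angle between each of jar1_c, jar2_c, jar3_c's own z axis and vertical below 0.2 rad and x of jar2_c in the frame of tote between -0.118 and 0.008 m and y of jar2_c in the frame of tote between -0.098 and 0.098 m and z of jar2_c in the frame of tote between 0 and 0.03 m and x of jar3_c in the frame of tote between -0.118 and 0.008 m and y of jar3_c in the frame of tote between -0.098 and 0.098 m and z of jar3_c in the frame of tote between 0 and 0.03 m and x of nut1_c in the frame of tote between 0.012 and 0.118 m and y of nut1_c in the frame of tote between -0.098 and 0.098 m and z of nut1_c in the frame of tote between 0 and 0.035 m and x of nut2_c in the frame of tote between 0.012 and 0.118 m and y of nut2_c in the frame of tote between -0.098 and 0.098 m and z of nut2_c in the frame of tote between 0 and 0.035 m and x of nut3_c in the frame of tote between 0.012 and 0.118 m and y of nut3_c in the frame of tote between -0.098 and 0.098 m and z of nut3_c in the frame of tote between 0 and 0.035 m and x of nut4_c in the frame of tote between 0.012 and 0.118 m and y of nut4_c in the frame of tote between -0.098 and 0.098 m and z of nut4_c in the frame of tote between 0 and 0.035 m and z of bin_handle in the frame of frame below 0.107 m and x of bin_handle in the frame of frame between -0.02 and 0.02 m and y of bin_handle in the frame of frame between -0.09 and 0.09 m and angle between bin_handle's own z axis and vertical below 0.08 rad); the robot touches nothing.
It fails at once if the walnut bin is tilted by more than 0.35 rad while still in its pocket (angle between bin_handle's own z axis and vertical above 0.35 rad and horizontal distance between bin_handle and frame below 0.1 m and z of bin_handle in the frame of frame below 0.125 m).
It fails at once if an olive bin is lifted or moved by more than 25 mm (distance of any of bin_green_handle, bin_black_handle from where it was at the start of the episode above 0.025 m).
It fails at once if the yellow-lidded jar is moved by more than 30 mm (distance of mustard_c from where it was at the start of the episode above 0.03 m).
Of jar1, jar2, jar3 only 2 to 3 are there at a start; the rules pass over those that are not, and their reading is None.
Of nut1, nut2, nut3, nut4 only 2 to 4 are there at a start; the rules pass over those that are not, and their reading is None.
At some moment in a run one of jar1, jar2, jar3 may be knocked a few centimetres aside while the robot is not near it.
It also fails if it takes over 208 s, if anything falls off the work surface, if the arm or the gripper's body presses on something with over 40 N, if the wrist force passes 120 N, or if a joint passes its speed limit or range.

## Working session

There is one attempt and no reset: what is moved stays moved. The work goes in short steps, Python scripts to look and compute and a tool call to move; the robot and the scene stay as the last step left them, time stands still between calls to the robot, and variables do not carry over. Pictures are saved under pics/ and viewed, at most 18 in all, crops included, and the job is handed in when it is done.

Besides the shell and the picture viewer there is one more tool, called after "Request:" as name(argument=value, ...), one argument or row to a line, values as JSON. carry_out: Moves the arm, as the interface text tells. Its arguments: {"type":"object","properties":{"delta_pos":{"type":"array","items":{"type":"array","items":{"type":"number"}}},"rot":{"type":"array","items":{"type":"array","items":{"type":"number"}}},"claw":{"type":"number"},"grip_force":{"type":"number"}},"required":["delta_pos","rot"]}

```bash
ls; mkdir -p pics; python3 - <<'E'
from rig import r
import cv2,numpy as np
s=r.sense();print(s);print(r.tips_ahead)
for c in("scene","side","wrist"):
    im=r.grab_frame(c);cv2.imwrite(f"pics/{c}0.png",im)
    i=r.camera_info(c);print(c,{k:(np.round(v,3).tolist()) for k,v in i.items()})
    for t in["frame","bin_handle","bin_green_handle","bin_black_handle","lane","tote","tote_jars","tote_nuts","bell","mustard_c","jar1_c","nut1_c"]:
        try:
            d=r.recognise(t,c)
            print(t,[(np.round(x["box"]).astype(int).tolist(),round(float(x["p"]),2)) for x in d])
        except Exception as e: print(t,e)
E
```

```text
pics
{'clock': 0.0, 'qpos': array([-1.20238135e+00,  3.53623460e-01,  1.63415725e+00,  1.18825541e-05,
        1.15523502e+00, -2.37507339e-03]), 'qvel': array([ 9.77327300e-04,  2.52808803e-04, -4.23938468e-06,  3.36829697e-04,
       -2.82285610e-05, -1.28303375e-03]), 'joint_efforts': array([-3.39101352e-03, -6.05255055e+01, -3.42080283e+01, -3.07261771e-04,
        9.61488462e-03, -7.41623808e-06]), 'eef_pos': array([ 226.32028236, -582.08531751,  255.56720411]), 'tcp_rot': array([-3.14016961e+00, -1.42442610e-05,  3.70785239e-01]), 'contact_force': array([-0.86930388, -0.50607809, -0.27648819]), 'wrist_torque': array([ 0.04647752,  0.03656337, -0.00359311]), 'grasp_force': 0.0, 'opening': 1.0015502882811647}
25.0
scene {'fx': 451.741, 'fy': 451.741, 'cx': 288.101, 'cy': 199.803, 'distortion': [-0.138, 0.0, 0.0, 0.0, 0.0], 'pose': [[-0.869, 0.368, -0.331, 892.422], [0.495, 0.646, -0.581, 668.388], [-0.0, -0.668, -0.744, 850.687], [0.0, 0.0, 0.0, 1.0]]}
frame [([232, 118, 309, 168], 0.75)]
bin_handle [([261, 118, 306, 156], 0.68), ([242, 203, 263, 228], 0.62), ([316, 176, 334, 201
[... 903 characters left out ...]
9, 268], 0.28)]
lane [([155, 90, 398, 232], 0.62)]
tote [([168, 114, 296, 204], 0.96)]
tote_jars [([169, 114, 298, 206], 0.6)]
tote_nuts [([168, 112, 296, 209], 0.95)]
bell [([304, 216, 331, 241], 0.26)]
mustard_c [([216, 239, 240, 266], 0.97)]
jar1_c [([307, 217, 330, 241], 0.94)]
nut1_c [([269, 311, 281, 328], 0.63)]
wrist {'fx': 340.096, 'fy': 340.096, 'cx': 284.732, 'cy': 209.75, 'distortion': [-0.042, 0.0, 0.0, 0.0, 0.0], 'hand_eye': [[0.0, -0.955, -0.297, 75.293], [1.0, 0.0, 0.0, -0.573], [-0.0, -0.297, 0.955, -117.16], [0.0, 0.0, 0.0, 1.0]]}
frame []
bin_handle []
bin_green_handle []
bin_black_handle []
lane []
tote []
tote_jars []
tote_nuts []
bell []
mustard_c []
jar1_c []
nut1_c []
```

```bash
python3 - <<'E'
import cv2
for c in("scene","side"):
    im=cv2.imread(f"pics/{c}0.png");cv2.imwrite(f"pics/{c}0b.png",cv2.resize(im,(800,600)))
E
```

```text
(no output)
```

View pics/scene0b.png

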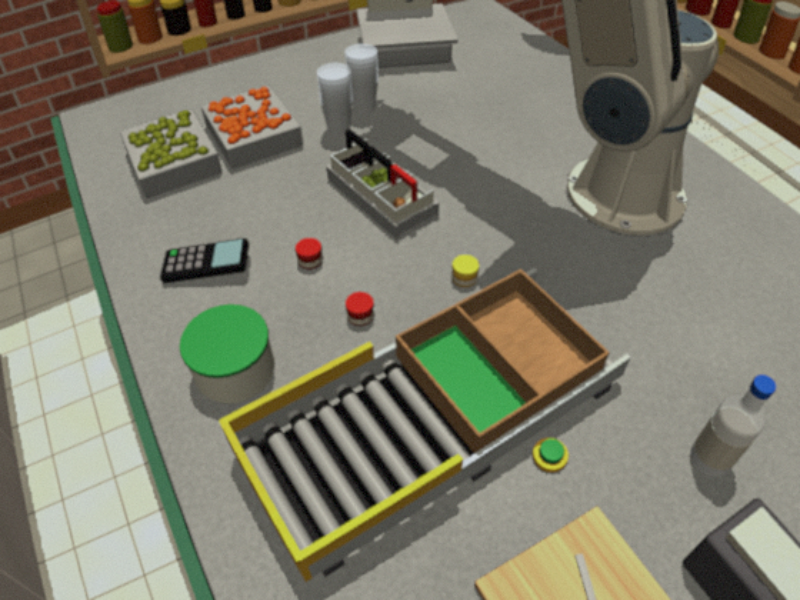

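View pics/side0b.png

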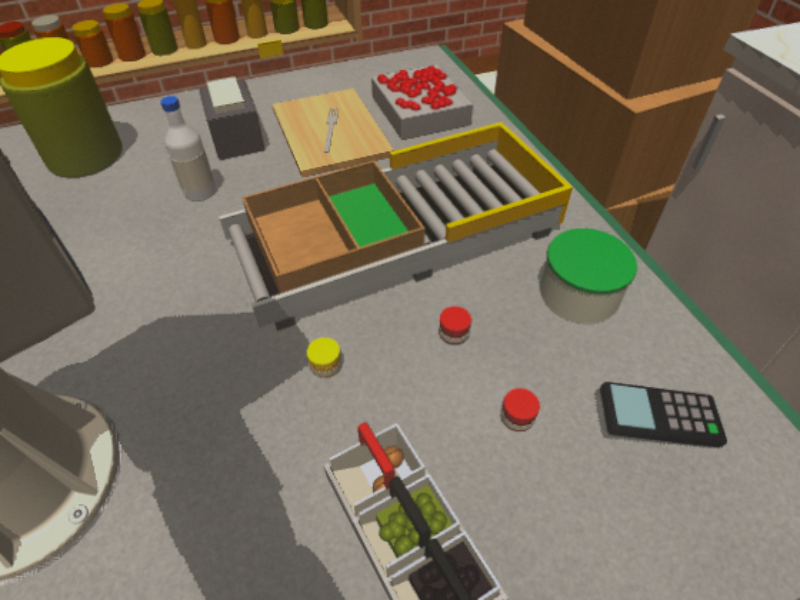

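```bash
cat > h.py <<'E'
from rig import r
import cv2,numpy as np
from scipy.spatial.transform import Rotation as R
def ray(c,px,T=None):
    i=r.camera_info(c) 
    K=np.array([[i["fx"],0,i["cx"]],[0,i["fy"],i["cy"]],[0,0,1.]])
    p=cv2.undistortPoints(np.array(px,float).reshape(-1,1,2),K,np.array(i["distortion"],float)).reshape(-1,2)
    P=np.array(i["pose"]) if "pose" in i else T@np.array(i["hand_eye"])
    d=np.c_[p,np.ones(len(p))]@P[:3,:3].T
    return P[:3,3],d
def toz(c,px,z,T=None):
    o,d=ray(c,px,T); return o+d*((z-o[2])/d[:,2])[:,None]
def tri(px1,c1,px2,c2,T=None):
    o1,d1=ray(c1,px1,T);o2,d2=ray(c2,px2,T);out=[]
    for a,b in zip(d1,d2):
        A=np.c_[a,-b];s=np.linalg.lstsq(A,o2-o1,rcond=None)[0]
        out.append((o1+a*s[0]+o2+b*s[1])/2)
    return np.array(out)
def proj(c,X,T=None):
    i=r.camera_info(c)
    K=np.array([[i["fx"],0,i["cx"]],[0,i["fy"],i["cy"]],[0,0,1.]])
    P=np.array(i["pose"]) if "pose" in i else T@np.array(i["hand_eye"])
    W=np.linalg.inv(P)
    return cv2.projectPoints(np.atleast_2d(np.array(X,float)),cv2.Rodrigues(W[:3,:3])[0],W[:3,3],K,np.array(i["distortion"],float))[0].reshape(-1,2)
def tcp():
    s=r.sense();T=np.eye(4);T[:3,:3]=R.from_euler("xyz",s["tcp_rot"]).as_matrix();T[:3,3]=s["eef_pos"];return T
def blobs(im,col,amin=25):
    h=cv2.cvtColor(im,cv2.COLOR_BGR2HSV)
    lo,hi={"red":((0,170,90),(6,255,255)),"yellow":((24,150,90),(34,255,255)),"green":((50,150,70),(75,255,255))}[col]
    m=cv2.inRange(h,lo,hi)
    if col=="red": m|=cv2.inRange(h,(174,170,90),(180,255,255))
    n,l,st,ce=cv2.connectedComponentsWithStats(m)
    return [(st[k][4],ce[k],l==k) for k in range(1,n) if st[k][4]>=amin]
def goto(pos,rpy):
    """rows: delta in tool frame (m) and rotvec deg, from current measured pose"""
    T=tcp();Rg=R.from_euler("xyz",rpy).as_matrix()
    d=T[:3,:3].T@(np.array(pos,float)-T[:3,3])/1000
    w=np.degrees(R.from_matrix(T[:3,:3].T@Rg).as_rotvec())
    print("delta",d.round(4).tolist(),"rot",w.round(2).tolist())
E
python3 - <<'E'
from h import *
for c in("scene","side"):
    im=cv2.imread(f"pics/{c}0.png")
    for col in("red","yellow","green"):
        for a,ce,m in blobs(im,col):
            if ce[1]<60:continue
            ct=cv2.findContours(m.astype(np.uint8),0,1)[0][0];q=cv2.minAreaRect(ct)
            print(c,col,a,ce.round(1),toz(c,ce,38)[0].round(1), cv2.boxPoints(q).round().tolist() if a>100 else "")
E
```

```text
scene red 75 [282.1 122.2] [ 397.7 -234.8   38. ] 
scene red 186 [215.4 173.3] [ 647.9 -137.4   38. ] [[205.0, 170.0], [221.0, 165.0], [225.0, 177.0], [209.0, 182.0]]
scene red 231 [251.3 212.1] [626.1  25.1  38. ] [[242.0, 205.0], [260.0, 205.0], [260.0, 220.0], [242.0, 220.0]]
scene yellow 53 [128.2  82.5] [ 730.5 -673.2   38. ] 
scene yellow 602 [113.2 100.4] [ 799.4 -599.4   38. ] [[88.0, 92.0], [129.0, 77.0], [139.0, 105.0], [98.0, 120.0]]
scene yellow 208 [325.5 185.8] [426.8  39.6  38. ] [[317.0, 179.0], [334.0, 179.0], [334.0, 193.0], [317.0, 193.0]]
scene yellow 2061 [222.7 328.8] [808.9 264.5  38. ] [[148.0, 296.0], [266.0, 226.0], [324.0, 324.0], [207.0, 394.0]]
scene yellow 171 [383.5 321.4] [527.2 407.8  38. ] [[370.0, 324.0], [376.0, 307.0], [399.0, 314.0], [393.0, 332.0]]
scene green 2323 [156.4 238.3] [849.5 -12.   38. ] [[127.0, 214.0], [186.0, 214.0], [186.0, 263.0], [127.0, 263.0]]
scene green 2240 [327.3 263.5] [548.9 236.1  38. ] [[289.0, 244.0], [316.0, 221.0], [366.0, 281.0], [338.0, 304.0]]
scene green 137 [386.4 315.2] [513.9 399.7  38. ] [[379.0, 309.0], [39
[... 479 characters left out ...]
8. ] [[273.0, 106.0], [382.0, 73.0], [400.0, 133.0], [291.0, 166.0]]
side yellow 349 [225.7 245.7] [421.8  31.3  38. ] [[215.0, 255.0], [215.0, 236.0], [237.0, 236.0], [237.0, 255.0]]
side yellow 284 [301.6 355.7] [ 478.9 -229.5   38. ] [[288.0, 346.0], [299.0, 339.0], [316.0, 366.0], [304.0, 373.0]]
side yellow 393 [277.4 368.8] [ 433.8 -235.3   38. ] [[259.0, 362.0], [278.0, 351.0], [295.0, 378.0], [276.0, 390.0]]
side green 1293 [257.2 149.9] [576.5 289.6  38. ] [[231.0, 138.0], [260.0, 121.0], [284.0, 161.0], [255.0, 178.0]]
side green 2109 [414.2 181.8] [884.2  48.8  38. ] [[378.0, 192.0], [391.0, 152.0], [451.0, 172.0], [437.0, 212.0]]
side green 41 [498.4 299.1] [ 858.2 -267.1   38. ]
```

```bash
python3 - <<'E'
from h import *
from scipy.optimize import least_squares
k=.7
print("handle ends side z100",toz("side",[(364*k,428*k),(391*k,482*k),(263.1,314.1)],103).round(1))
print("handle scene",toz("scene",[(390*k,165*k),(415*k,195*k),(282.1,122.2)],103).round(1))
print("tri",tri([(263.1,314.1)],"side",[(282.1,122.2)],"scene").round(1))
print("black handles: side",toz("side",[(395*k,482*k),(428*k,537*k)],105).round(1))
obs=[("side",(-120,100,52),(245,202)),("side",(120,100,52),(380,166)),("side",(120,-100,52),(423,236)),
("scene",(-120,100,52),(606,354)),("scene",(120,-100,52),(397,345)),("scene",(-120,-100,52),(520,272)),("scene",(120,100,52),(478,432))]
def f(v):
    Rz=R.from_euler("z",v[2]).as_matrix();e=[]
    for c,X,p in obs: e+=list((proj(c,Rz@X+[v[0],v[1],50])[0]-np.array(p)*k))
    return np.array(e)
s=least_squares(f,[500,200,.4],loss="soft_l1");print(s.x,f(s.x).round(1))
print("bell",toz("scene",[(386.4,314)],60).round(1))
E
```

```text
handle ends side z100 [[ 431.6 -137.7  103. ]
 [ 438.4 -208.9  103. ]
 [ 435.9 -166.7  103. ]]
handle scene [[ 444.4 -199.9  103. ]
 [ 447.1 -100.7  103. ]
 [ 437.2 -162.5  103. ]]
tri [[ 435.9 -165.4  100.4]]
black handles: side [[ 442.1 -211.2  105. ]
 [ 453.1 -276.8  105. ]]
[5.02400341e+02 2.42827782e+02 4.49706392e-02] [ -0.8  -4.4  -1.9  -3.5   1.5  -3.9   1.   -1.1  -2.5 -10.1   0.9  -3.3
  -3.5   0.6]
bell [[522.6 405.   60. ]]
```

```bash
python3 - <<'E'
from h import *
goto([440,-150,300],[np.pi,0,1.667])
E
```

```text
delta [0.3558, -0.3257, -0.0437] rot [-0.0, 0.0, -74.27]
```

Request:
carry_out(
  delta_pos=[
    [0.04,-0.04,-0.044],
    [0.09,-0.08,-0.044],
    [0.13,-0.12,-0.044],
    [0.18,-0.16,-0.044],
    [0.22,-0.2,-0.044],
    [0.27,-0.245,-0.044],
    [0.315,-0.285,-0.044],
    [0.356,-0.326,-0.044],
  ],
  rot=[
    [0,0,-10],
    [0,0,-20],
    [0,0,-30],
    [0,0,-40],
    [0,0,-50],
    [0,0,-60],
    [0,0,-70],
    [0,0,-74.3],
  ],
)

```text
clock: 2.95
eef_pos: [441.0, -147.8, 300.7]
tcp_rot: [3.14, 0.0, 1.672]
contact_force: [1.3, -0.7, -0.7]
opening: 1.002
grasp_force: 0.0
```

```bash
python3 - <<'E'
from h import *
T=tcp();print(r.sense()["eef_pos"],r.sense()["tcp_rot"],r.sense()["qpos"])
im=r.grab_frame("wrist");np.save("pics/T1.npy",T);cv2.imwrite("pics/w1r.png",im);cv2.imwrite("pics/w1.png",cv2.resize(im,(800,600),interpolation=cv2.INTER_CUBIC))
E
```

```text
[ 440.96816725 -147.81403254  300.67873139] [3.14049838e+00 4.84775014e-04 1.67151350e+00] [-3.26666381e-01  5.32729983e-02  1.90955058e+00  1.34179035e-05
  1.17757230e+00 -4.27388956e-01]
```

View pics/w1.png

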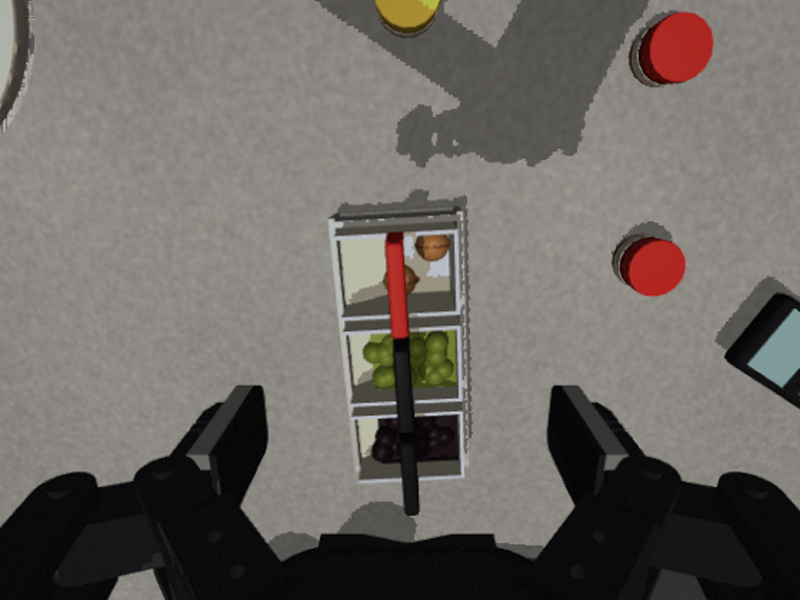

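```bash
python3 - <<'E'
from h import *
T=np.load("pics/T1.npy");im=cv2.imread("pics/w1r.png")
p=toz("wrist",np.array([(395,234),(401,338),(411,512)])*.7,108,T);print(p.round(1))
d=p[0]-p[2];print("yaw bar",np.arctan2(d[1],d[0]), "mid",(p[0]+p[1])/2)
for c in("red","yellow"):
  for a,ce,m in blobs(im,c):
    if a>300:
      ct=cv2.findContours(m.astype(np.uint8),0,1)[0][0];
      print(c,a,ce.round(1),toz("wrist",ce,38,T).round(1),toz("wrist",ce,108,T).round(1))
goto([480,210,330],[np.pi,0,1.667])
E
```

```text
[[ 430.6 -124.8  108. ]
 [ 441.4 -195.6  108. ]
 [ 463.3 -340.   108. ]]
yaw bar 1.7215392625763382 mid [ 436.03407277 -160.18430019  108.        ]
red 1686 [476.2  32.5] [[621.6  20.5  38. ]] [[586.9   3.4 108. ]]
red 798 [277.5 202.3] [[ 435.5 -181.2   38. ]] [[ 435.  -161.2  108. ]]
red 1203 [459.1 187.2] [[ 643.  -141.9   38. ]] [[ 604.3 -129.1  108. ]]
delta [0.3465, 0.0738, -0.0281] rot [0.16, -0.18, 0.52]
```

Request:
carry_out(
  delta_pos=[
    [0.05,0.01,-0.028],
    [0.1,0.02,-0.028],
    [0.15,0.03,-0.028],
    [0.2,0.042,-0.028],
    [0.25,0.053,-0.028],
    [0.3,0.064,-0.028],
    [0.346,0.074,-0.028],
    [0.346,0.074,-0.028],
  ],
  rot=[
    [0,0,0],
    [0,0,0],
    [0,0,0],
    [0,0,0],
    [0,0,0],
    [0,0,0],
    [0,0,0],
    [0,0,0],
  ],
)

```text
clock: 4.0
eef_pos: [480.5, 204.5, 328.1]
tcp_rot: [3.142, -0.001, 1.671]
contact_force: [-0.3, -1.5, -0.9]
opening: 1.001
grasp_force: 0.0
```

```bash
python3 - <<'E'
from h import *
T=tcp();print(r.sense()["eef_pos"],r.sense()["tcp_rot"],r.sense()["qpos"])
im=r.grab_frame("wrist");np.save("pics/T2.npy",T);cv2.imwrite("pics/w2r.png",im);cv2.imwrite("pics/w2.png",cv2.resize(im,(800,600),interpolation=cv2.INTER_CUBIC))
E
```

```text
[480.48305839 204.46310413 328.14071512] [ 3.14150731e+00 -6.07418839e-04  1.67083309e+00] [3.99114574e-01 1.26402627e-01 1.76596129e+00 5.85361895e-04
 1.24896826e+00 2.98892761e-01]
```

View pics/w2.png

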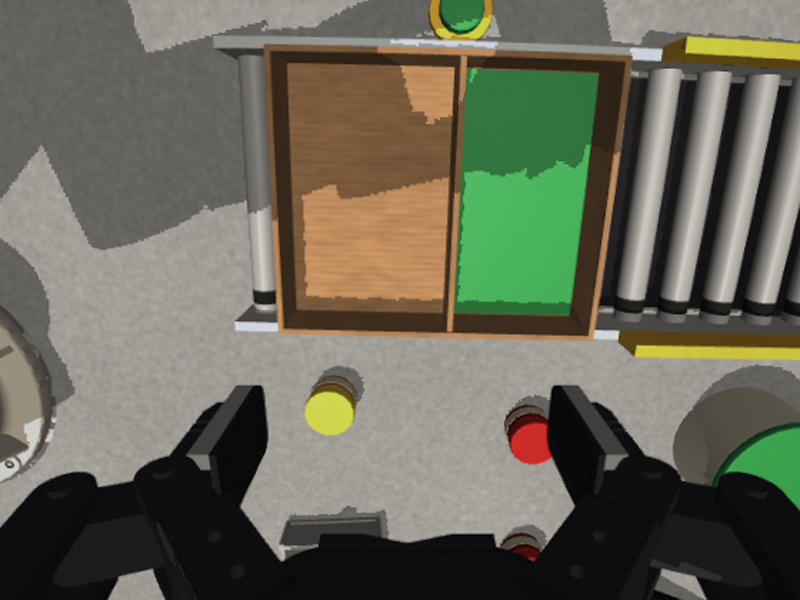

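```bash
python3 - <<'E'
from h import *
T=np.load("pics/T2.npy");k=.7
p=toz("wrist",np.array([(265,45),(631,57),(594,340),(281,333)])*k,102,T)[:,:2];print(p.round(1))
loc=np.array([(-120,100),(120,100),(120,-100),(-120,-100)])
A=cv2.estimateAffinePartial2D(loc.astype(float),p)[0];print("tote",A[:,2],"yaw",np.arctan2(A[1,0],A[0,0]),"scale",np.hypot(A[0,0],A[1,0]))
print((loc@A[:,:2].T+A[:,2]-p).round(1))
yaw=np.arctan2(A[1,0],A[0,0]);c,s=np.cos(yaw),np.sin(yaw)
W=lambda x,y:(A[:,2]+np.array([[c,-s],[s,c]])@[x,y]).round(1)
print("jars",W(-54,0),"nuts",W(64,0))
print("wall start z100",toz("wrist",np.array([(685,39),(619,332)])*k,100,T))
for z in(30,40,50,60): b=toz("wrist",[(463*k,10*k)],z,T)[0];print("bell",z,b.round(1),((b[:2]-A[:,2])@[[c,-s],[s,c]]).round(1), toz("scene",[(386.4,314)],z).round(1))
E
```

```text
[[374.6 336.3]
 [611.8 353.7]
 [628.4 156.6]
 [390.6 138.4]]Traceback (most recent call last):
  File "<stdin>", line 5, in <module>
cv2.error: OpenCV(4.12.0) /io/opencv/modules/calib3d/src/ptsetreg.cpp:1108: error: (-215:Assertion failed) count >= 0 && to.checkVector(2) == count in function 'estimateAffinePartial2D'
```

```bash
cat >> h.py <<'E'
A0=np.array([501.4,246.2]);YL=.077
def W(x,y): c,s=np.cos(YL),np.sin(YL);return A0+np.array([c*x-s*y,s*x+c*y])
def L(p): c,s=np.cos(YL),np.sin(YL);return (np.asarray(p)[:2]-A0)@np.array([[c,-s],[s,c]])
E
python3 - <<'E'
from h import *
T=np.load("pics/T2.npy");k=.7
print("jars",W(-54,0),"nuts",W(64,0))
w=toz("wrist",np.array([(685,39),(619,332)])*k,100,T);print("wall start",w,[L(x) for x in w])
for z in(30,40,50,60): b=toz("wrist",[(463*k,10*k)],z,T)[0];print("bell",z,b.round(1),L(b).round(1), toz("scene",[(386.4,314)],z).round(1))
goto([436,-162,250],[np.pi,0,1.722])
E
```

```text
jars [447.56000392 242.04610758] nuts [565.21036572 251.12313176]
wall start [[645.9136814  369.23109479 100.        ]
 [647.23408733 164.21255604 100.        ]] [array([153.549518  , 111.54998843]), array([139.09517903, -92.96264391])]
bell 30 [504.6 387.5  30. ] [ 14.1 140.6] [[508.6 395.   30. ]]
bell 40 [503.9 384.9  40. ] [ 13.1 138.1] [[513.3 398.3  40. ]]
bell 50 [503.1 382.3  50. ] [ 12.2 135.6] [[517.9 401.6  50. ]]
bell 60 [502.3 379.7  60. ] [ 11.2 133.1] [[522.6 405.   60. ]]
delta [-0.3587, -0.0801, 0.0782] rot [-0.02, 0.02, -2.98]
```

Request:
carry_out(
  delta_pos=[
    [-0.05,-0.01,0.0],
    [-0.1,-0.02,0.0],
    [-0.15,-0.032,0.0],
    [-0.205,-0.045,0.02],
    [-0.255,-0.057,0.04],
    [-0.305,-0.068,0.06],
    [-0.359,-0.08,0.098],
    [-0.359,-0.08,0.128],
  ],
  rot=[
    [0,0,0],
    [0,0,0],
    [0,0,0],
    [0,0,-1],
    [0,0,-2],
    [0,0,-3],
    [0,0,-3],
    [0,0,-3],
  ],
)

```text
clock: 5.05
eef_pos: [434.1, -167.0, 199.6]
tcp_rot: [3.141, 0.001, 1.715]
contact_force: [1.0, -0.5, -0.2]
opening: 1.003
grasp_force: 0.0
```

```bash
python3 - <<'E'
from h import *
T=tcp();print(T[:3,3],r.sense()["tcp_rot"])
im=r.grab_frame("wrist");cv2.imwrite("pics/w3r.png",im)
for a,ce,m in blobs(im,"red"):
    if a>300:
        q=cv2.minAreaRect(cv2.findContours(m.astype(np.uint8),0,1)[0][0]);b=toz("wrist",cv2.boxPoints(q),108,T)
        print(a,ce,toz("wrist",ce,107,T).round(1),b.round(1).tolist())
goto([436,-162,106],[np.pi,0,1.722])
E
```

```text
[ 434.05823871 -166.96902728  199.64022762] [3.14119151e+00 1.23218926e-03 1.71505430e+00]
420 [551.23095238  11.09047619] [[564.6 -17.7 107. ]] [[555.6, -13.8, 108.0], [566.6, -11.7, 108.0], [571.3, -25.1, 108.0], [560.1, -27.2, 108.0]]
1621 [287.96360271 217.09623689] [[ 434.8 -160.9  107. ]] [[424.7, -130.3, 108.0], [435.1, -128.8, 108.0], [445.2, -193.6, 108.0], [433.8, -195.3, 108.0]]
2032 [526.31003937 204.05659449] [[ 588.4 -129.5  107. ]] [[564.2, -135.5, 108.0], [581.4, -106.5, 108.0], [610.8, -123.5, 108.0], [593.7, -154.0, 108.0]]
delta [0.0025, 0.0049, 0.0899] rot [-0.27, -0.11, -0.36]
```

Request:
carry_out(
  delta_pos=[
    [0.005,0.0015,0.03],
    [0.005,0.0015,0.06],
    [0.005,0.0015,0.08],
    [0.005,0.0015,0.094],
    [0.005,0.0015,0.094],
    [0.005,0.0015,0.094],
  ],
  rot=[
    [-0.3,0,0],
    [-0.3,0,0],
    [-0.3,0,0],
    [-0.3,0,0],
    [-0.3,0,0],
    [-0.3,0,0],
  ],
  grip_force=90,
)

```text
clock: 5.85
eef_pos: [436.6, -158.3, 107.1]
tcp_rot: [3.135, 0.001, 1.72]
contact_force: [-1.3, 0.0, -0.2]
opening: 1.001
grasp_force: 0.0
```

Request:
carry_out(
  delta_pos=[
    [0,0,0],
    [0,0,0],
    [0,0,0],
    [0,0,0],
    [0,0,0],
    [0,0,0],
    [0,0,0],
    [0,0,0],
  ],
  rot=[
    [0,0,0],
    [0,0,0],
    [0,0,0],
    [0,0,0],
    [0,0,0],
    [0,0,0],
    [0,0,0],
    [0,0,0],
  ],
  claw=0,
)

```text
clock: 6.85
eef_pos: [436.2, -158.0, 106.2]
tcp_rot: [3.136, -0.0, 1.72]
contact_force: [0.7, 0.1, -2.1]
opening: 0.119
grasp_force: 87.7
```

Request:
carry_out(
  delta_pos=[
    [0,0,-0.015],
    [0,0,-0.035],
    [0,0,-0.055],
    [0,0,-0.08],
    [0,0,-0.105],
    [0,0,-0.13],
    [0,0,-0.145],
    [0,0,-0.145],
  ],
  rot=[
    [0,0,0],
    [0,0,0],
    [0,0,0],
    [0,0,0],
    [0,0,0],
    [0,0,0],
    [0,0,0],
    [0,0,0],
  ],
)

```text
clock: 7.85
eef_pos: [435.9, -158.3, 252.4]
tcp_rot: [3.134, 0.001, 1.72]
contact_force: [0.2, 0.2, -2.0]
opening: 0.128
grasp_force: 87.9
```

```bash
python3 - <<'E'
from h import *
s=r.sense();print(s["eef_pos"],s["tcp_rot"],s["contact_force"],s["qpos"])
a=[cv2.resize(r.grab_frame(c),(400,300)) for c in("side","wrist")]
cv2.imwrite("pics/l1.png",np.hstack(a))
E
```

```text
[ 435.93270324 -158.34008313  252.44750527] [3.13426784e+00 1.12956263e-03 1.71992784e+00] [ 0.1655649   0.22565808 -1.98334216] [-0.35337707  0.09949674  1.97335395  0.00290635  1.06178043 -0.50392021]
```

View pics/l1.png

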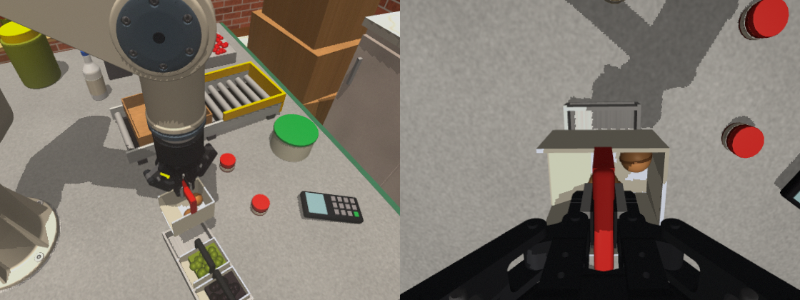

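```bash
cat > kin.py <<'E'
from h import *
from scipy.optimize import least_squares
D=np.array([[.3536,1.6342,624.5,255.6],[.0533,1.9096,465.1,300.7],[.1264,1.7660,522.2,328.1],[.0995,1.9734,463.8,252.4]])
M=[];b=[]
for q2,q3,rr,z in D:
    q=q2+q3
    M.append([1,np.sin(q2),np.sin(q),np.cos(q),0]);b.append(rr)
    M.append([0,np.cos(q2),np.cos(q),-np.sin(q),1]);b.append(z)
M=np.array(M);b=np.array(b)
lam=1e-3
P,res,rk,sv=np.linalg.lstsq(M,b,rcond=None)
L6=float(230)
S4=1
def fk(q):
    a0,L1,L2,o,h=P;h=h+L6
    A=q[1]+q[2];rr=a0+L1*np.sin(q[1])+L2*np.sin(A)+o*np.cos(A);z=h+L1*np.cos(q[1])+L2*np.cos(A)-o*np.sin(A)
    Rm=(R.from_euler("z",q[0])*R.from_euler("y",A)*R.from_euler("z",S4*q[3])*R.from_euler("y",q[4])*R.from_euler("z",q[5]+np.pi/2)).as_matrix()
    return np.array([rr*np.cos(q[0]),rr*np.sin(q[0]),z])+L6*Rm[:,2],Rm
lo=np.array([-2.63,-.92,.06,-1.3,0,-3.02]);hi=np.array([2.63,2.1,2.66,4.44,2.69,3.02])
def ik(pos,Rm,q0):
    def f(q):
        p,r_=fk(q);return np.r_[(p-pos)/100,R.from_matrix(r_.T@Rm).as_rotvec()]
    s=least_squares(f,np.clip(q0,lo+1e-6,hi-1e-6),bounds=(lo,hi));return s.x,np.abs(s.fun).max()
E
python3 - <<'E'
import kin
from kin import *
print(P,np.abs(M@P-b).max(),sv)
q=np.array([-0.35337707,0.09949674,1.97335395,0.00290635,1.06178043,-0.50392021])
for s in(1,-1):
    kin.S4=s;p,Rm=fk(q);print(s,p,R.from_matrix(Rm).as_euler("xyz"))
kin.S4=1
for name,by in(("lip-y",np.pi/2+.077),("lip+y",-np.pi/2+.077),("lip+x",np.pi+.077),("lip-x",.077)):
    for s4 in(1,-1):
        kin.S4=s4
        qq=q.copy();qq[0]=.42;qq[5]=.42+np.pi/2-(by+np.pi/2)
        qq[5]=(qq[5]+np.pi)%(2*np.pi)-np.pi
        for th in np.radians([0,15,30,45,60,70]):
            # level tool: x along bin y
            R0=R.from_euler("xyz",[np.pi,0,by+np.pi/2])
            ax=np.array([-np.sin(by),np.cos(by),0])  # bin y
            Rm=(R.from_rotvec(-th*ax)*R0).as_matrix()
            p=np.array([565,251,180])-6*Rm[:,2]
            qq,e=ik(p,Rm,qq)
        print(name,s4,qq.round(2),round(e,3))
E
```

```text
[  1.47723173 563.07808065 489.62003331  47.98571979 -30.24569734] 0.4995535190919327 [3.45740923 2.82695576 0.19659998 0.0912202  0.08757766]
1 [ 436.5797347  -160.41476579  252.371219  ] [3.13426784e+00 1.12955960e-03 1.71992785e+00]
-1 [ 436.17572415 -161.51006005  252.371219  ] [3.13672818 0.0055916  1.72273335]
lip-y 1 [ 0.05  0.58  1.88  1.33  1.32 -2.43] 0.0
lip-y -1 [ 0.05  0.58  1.87 -1.3   1.32 -2.41] 0.018
lip+y 1 [ 0.71  0.74  1.54 -0.88  1.77  2.47] 0.0
lip+y -1 [0.71 0.74 1.54 0.88 1.77 2.47] 0.0
lip+x 1 [ 0.33  0.89  1.23  0.3   2.21 -2.87] 0.0
lip+x -1 [ 0.33  0.89  1.23 -0.3   2.21 -2.87] 0.0
lip-x 1 [ 0.56  0.3   2.06 -1.3   0.4   1.67] 0.467
lip-x -1 [0.6  0.41 2.24 2.44 0.82 2.81] 0.0
```

```bash
python3 - <<'E'
from kin import *
p=W(68,13);print(p)
goto([p[0],p[1],256],[np.pi,0,.077])
q=r.sense()["qpos"];T=tcp()
for f in(.25,.5,.75,1):
    pos=T[:3,3]*(1-f)+np.array([p[0],p[1],256])*f
    q,e=ik(pos,R.from_euler("xyz",[np.pi,0,1.72*(1-f)+.077*f]).as_matrix(),q);print(q.round(2),e)
E
```

```text
[568.19850244 264.39230803]
delta [0.3979, 0.1945, -0.0042] rot [0.19, -0.23, 94.13]
[-0.11  0.11  1.96  0.    1.07  0.15] 1.9769498950139913e-13
[ 0.11  0.17  1.89 -0.    1.08  0.78] 2.295704081854689e-13
[ 0.29  0.25  1.78 -0.    1.11  1.37] 1.880270934685083e-12
[ 0.44  0.36  1.63 -0.    1.16  1.93] 6.018676863281108e-12
```

Request:
carry_out(
  delta_pos=[
    [0.01,0.005,-0.004],
    [0.03,0.015,-0.004],
    [0.06,0.03,-0.004],
    [0.095,0.046,-0.004],
    [0.13,0.064,-0.004],
    [0.165,0.081,-0.004],
    [0.2,0.098,-0.004],
    [0.235,0.115,-0.004],
  ],
  rot=[
    [0,0,3],
    [0,0,10],
    [0,0,18],
    [0,0,27],
    [0,0,36],
    [0,0,45],
    [0,0,54],
    [0,0,63],
  ],
)

```text
clock: 8.95
eef_pos: [513.9, 92.5, 254.5]
tcp_rot: [3.14, -0.003, 0.615]
contact_force: [1.1, -0.3, -1.9]
opening: 0.124
grasp_force: 87.9
```

```bash
python3 - <<'E'
from kin import *
p=W(68,13);goto([p[0],p[1],256],[np.pi,0,.077])
E
```

```text
delta [0.1436, -0.109, -0.0013] rot [0.04, -0.17, 30.84]
```

Request:
carry_out(
  delta_pos=[
    [0.03,-0.023,-0.001],
    [0.06,-0.046,-0.001],
    [0.09,-0.07,-0.001],
    [0.115,-0.088,-0.001],
    [0.135,-0.102,-0.001],
    [0.144,-0.109,-0.001],
    [0.144,-0.109,-0.001],
    [0.144,-0.109,-0.001],
  ],
  rot=[
    [0,0,9],
    [0,0,17],
    [0,0,23],
    [0,0,28],
    [0,0,31],
    [0,0,31],
    [0,0,31],
    [0,0,31],
  ],
)

```text
clock: 9.95
eef_pos: [567.6, 262.8, 256.8]
tcp_rot: [3.141, -0.004, 0.08]
contact_force: [0.6, -0.9, -3.4]
opening: 0.125
grasp_force: 87.9
```

```bash
python3 - <<'E'
from kin import *
s=r.sense();print(s["eef_pos"],s["tcp_rot"],s["qpos"])
p=W(68,13);goto([p[0],p[1],181],[np.pi,0,.077])
T=tcp();cv2.imwrite("pics/w4.png",np.hstack([cv2.resize(r.grab_frame(c),(400,300)) for c in("wrist","scene")]))
# tip plan from hover pose at z 181
R0=R.from_euler("xyz",[np.pi,0,.077]);h0=np.array([p[0],p[1],175]);t0=np.array([p[0],p[1],181]);q=s["qpos"]
for th in(0,15,30,45,60,70):
    by=-np.pi/2+.077;ax=np.array([-np.sin(by),np.cos(by),0])
    Rm=(R.from_rotvec(-np.radians(th)*ax)*R0).as_matrix();pos=h0-6*Rm[:,2]
    q,e=ik(pos,Rm,q)
    print(th,(R0.inv().apply(pos-t0)/1000).round(4),np.degrees((R0.inv()*R.from_matrix(Rm)).as_rotvec()).round(1),q.round(2),e)
E
```

```text
[567.56946249 262.81227763 256.8495973 ] [ 3.14128387 -0.00418739  0.07962474] [ 4.32135369e-01  3.51322988e-01  1.63452364e+00 -1.89974464e-03
  1.15192340e+00  1.92407697e+00]
delta [0.0004, -0.0015, 0.0759] rot [0.02, -0.24, 0.15]
0 [0. 0. 0.] [0. 0. 0.] [0.44 0.43 1.7  0.   1.01 1.93] 5.682031700954008e-10
15 [-0.     -0.0016  0.0002] [-15.   0.   0.] [ 0.52  0.47  1.65 -0.26  1.15  2.14] 3.9759909398274466e-10
30 [ 0.     -0.003   0.0008] [-30.   0.  -0.] [ 0.6   0.54  1.6  -0.46  1.31  2.28] 6.999243851169012e-11
45 [ 0.     -0.0042  0.0018] [-45.   0.   0.] [ 0.66  0.62  1.56 -0.63  1.49  2.38] 2.0644392861868255e-11
60 [ 0.     -0.0052  0.003 ] [-60.   0.   0.] [ 0.7   0.7   1.52 -0.78  1.67  2.44] 6.3766947278054435e-12
70 [-0.     -0.0056  0.0039] [-70.   0.  -0.] [ 0.72  0.76  1.51 -0.88  1.79  2.46] 1.420584057488231e-14
```

View pics/w4.png

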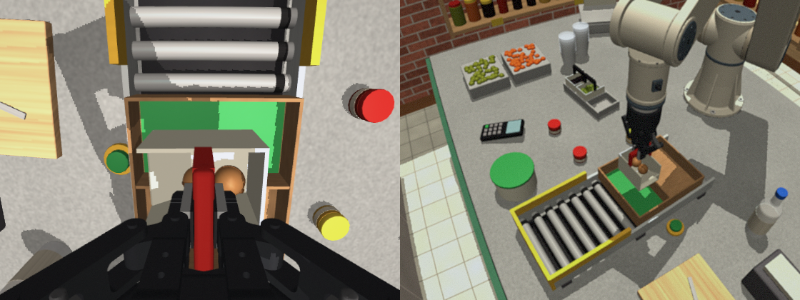

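Request:
carry_out(
  delta_pos=[
    [0,-0.0015,0.025],
    [0,-0.0015,0.05],
    [0,-0.0015,0.076],
    [0,-0.0015,0.076],
    [0,-0.0015,0.076],
  ],
  rot=[
    [0,0,0],
    [0,0,0],
    [0,0,0],
    [0,0,0],
    [0,0,0],
  ],
)

```text
clock: 10.68
eef_pos: [568.8, 265.2, 182.4]
tcp_rot: [-3.141, -0.006, 0.079]
contact_force: [-0.3, -0.6, -2.3]
opening: 0.123
grasp_force: 88.0
```

Request:
carry_out(
  delta_pos=[
    [0,-0.0008,0],
    [0,-0.002,0.0003],
    [0,-0.0028,0.0007],
    [0,-0.0037,0.0014],
    [0,-0.0045,0.0021],
    [0,-0.005,0.0028],
    [0,-0.0054,0.0035],
    [0,-0.0056,0.0039],
  ],
  rot=[
    [-8,0,0],
    [-18,0,0],
    [-28,0,0],
    [-38,0,0],
    [-48,0,0],
    [-57,0,0],
    [-65,0,0],
    [-70,0,0],
  ],
)

```text
clock: 11.68
eef_pos: [568.1, 272.2, 177.7]
tcp_rot: [1.919, -0.007, 0.08]
contact_force: [-0.1, -1.1, -2.1]
opening: 0.12
grasp_force: 88.3
```

Request:
carry_out(
  delta_pos=[
    [0,0,0],
    [0,0,0],
    [0,0,0],
    [0,0,0],
    [0,0,0],
  ],
  rot=[
    [0,0,0],
    [0,0,0],
    [0,0,0],
    [0,0,0],
    [0,0,0],
  ],
)

```text
clock: 12.3
eef_pos: [568.0, 270.8, 177.9]
tcp_rot: [1.921, -0.006, 0.079]
contact_force: [-0.7, 0.4, -1.5]
opening: 0.123
grasp_force: 88.4
```

```bash
python3 - <<'E'
from kin import *
s=r.sense();print(s["eef_pos"],s["tcp_rot"],s["qpos"],s["contact_force"])
cv2.imwrite("pics/p1.png",np.hstack([cv2.resize(r.grab_frame(c),(400,300)) for c in("side","scene")]))
E
```

```text
[567.97358212 270.7768148  177.87588741] [ 1.92108485 -0.00579124  0.07903015] [ 0.80544564  0.89754988  1.36781819 -0.81575637  1.83231097  2.50961657] [-0.66844893  0.37776339 -1.54747776]
```

View pics/p1.png

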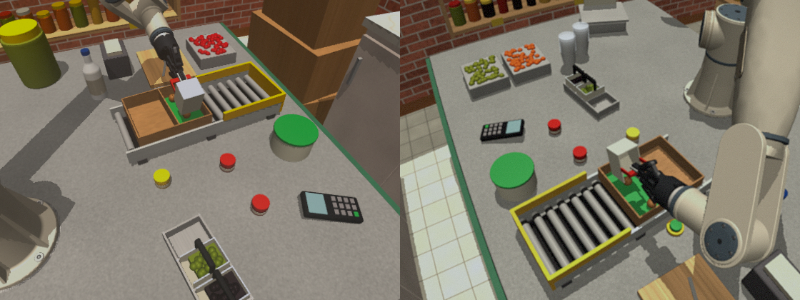

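Request:
carry_out(
  delta_pos=[
    [0,0.03,-0.01],
    [0,0.06,-0.022],
    [0,0.09,-0.033],
    [0,0.09,-0.033],
    [0,0.09,-0.033],
  ],
  rot=[
    [0,0,0],
    [0,0,0],
    [0,0,0],
    [0,0,0],
    [0,0,0],
  ],
)

```text
clock: 13.02
eef_pos: [567.1, 270.9, 272.6]
tcp_rot: [1.92, -0.005, 0.079]
contact_force: [-0.2, 0.3, -1.6]
opening: 0.123
grasp_force: 88.4
```

```bash
python3 - <<'E'
from kin import *
ims=[]
for c in("side","scene"):
    im=r.grab_frame(c)
    for d in r.recognise("nut1_c",c): print(c,np.round(d["box"]),round(float(d["p"]),2),L(toz(c,[((d["box"][0]+d["box"][2])/2,(d["box"][1]+d["box"][3])/2)],69)[0]).round())
    x0,y0,x1,y1=(150,80,330,215) if c=="side" else (260,170,440,305)
    ims.append(cv2.resize(im[y0:y1,x0:x1],(400,300),interpolation=cv2.INTER_CUBIC))
cv2.imwrite("pics/p2.png",np.hstack(ims))
p=W(68,13);goto([p[0],p[1],270],[np.pi,0,.077])
E
```

```text
side [234.  69. 287. 126.] 0.68 [160. 207.]
side [154.  85. 402. 230.] 0.34 [ 99. -44.]
scene [311. 252. 328. 260.] 0.65 [ 63. -23.]
scene [277. 191. 396. 318.] 0.15 [32. -4.]
delta [0.0006, 0.0002, 0.0068] rot [70.04, -0.26, -0.01]
```

View pics/p2.png

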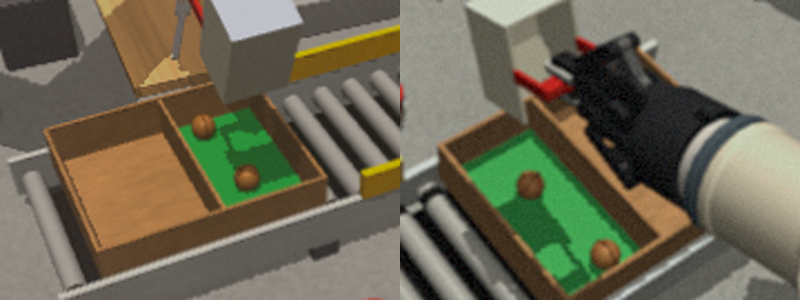

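Request:
carry_out(
  delta_pos=[
    [0,0,0.001],
    [0,0,0.002],
    [0,0,0.003],
    [0,0,0.004],
    [0,0,0.005],
    [0,0,0.006],
    [0,0,0.007],
    [0,0,0.007],
  ],
  rot=[
    [10,0,0],
    [20,0,0],
    [30,0,0],
    [40,0,0],
    [50,0,0],
    [60,0,0],
    [70,0,0],
    [70,0,0],
  ],
)

```text
clock: 14.22
eef_pos: [567.9, 261.8, 270.9]
tcp_rot: [3.141, -0.004, 0.076]
contact_force: [-0.2, -0.7, -1.9]
opening: 0.118
grasp_force: 88.4
```

```bash
python3 - <<'E'
from kin import *
im=r.grab_frame("wrist");cv2.imwrite("pics/w5.png",cv2.resize(im,(400,300)))
for d in r.recognise("nut1_c","wrist"): print(np.round(d["box"]),round(float(d["p"]),2))
goto([436.2,-158,256],[3.136,0,1.72])
T=tcp();w=T[:3,:3].T@(np.array([490,80,256])-T[:3,3]);print(w)
E
```

```text
[191. 180. 378. 379.] 0.17
delta [-0.1641, 0.41, 0.015] rot [0.07, 0.25, -94.06]
[-91.85427181 176.94990121  14.55869431]
```

View pics/w5.png

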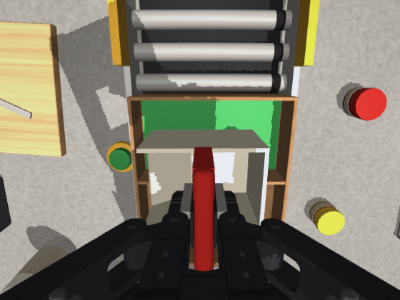

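Request:
carry_out(
  delta_pos=[
    [-0.018,0.045,0],
    [-0.036,0.09,0.003],
    [-0.056,0.14,0.006],
    [-0.076,0.19,0.01],
    [-0.096,0.24,0.015],
    [-0.116,0.29,0.015],
    [-0.136,0.34,0.015],
    [-0.15,0.375,0.015],
  ],
  rot=[
    [0,0,-10],
    [0,0,-20],
    [0,0,-30],
    [0,0,-40.5],
    [0,0,-51],
    [0,0,-61.5],
    [0,0,-72],
    [0,0,-82],
  ],
)

```text
clock: 15.32
eef_pos: [448.1, -121.1, 254.6]
tcp_rot: [3.139, 0.001, 1.494]
contact_force: [0.8, 0.5, -1.4]
opening: 0.125
grasp_force: 88.4
```

```bash
python3 - <<'E'
from kin import *
goto([436.2,-158,235],[3.136,0,1.72])
E
```

```text
delta [-0.0377, -0.009, 0.0196] rot [-0.19, 0.11, -12.97]
```

Request:
carry_out(
  delta_pos=[
    [-0.02,-0.005,0],
    [-0.038,-0.009,0],
    [-0.038,-0.009,0.01],
    [-0.038,-0.009,0.02],
    [-0.038,-0.009,0.02],
    [-0.038,-0.009,0.02],
  ],
  rot=[
    [0,0,-8],
    [0,0,-13],
    [0,0,-13],
    [0,0,-13],
    [0,0,-13],
    [0,0,-13],
  ],
)

```text
clock: 16.08
eef_pos: [436.6, -156.7, 234.7]
tcp_rot: [3.137, -0.0, 1.713]
contact_force: [0.7, 0.6, -1.0]
opening: 0.118
grasp_force: 88.4
```

```bash
python3 - <<'E'
from kin import *
print(r.sense()["eef_pos"],r.sense()["tcp_rot"])
goto([436.2,-158,165],[3.136,0,1.72])
E
```

```text
[ 436.63995727 -156.70501104  234.69733554] [ 3.13695939e+00 -1.61519865e-04  1.71332603e+00]
delta [-0.0012, -0.0009, 0.0697] rot [-0.05, -0.01, -0.38]
```

Request:
carry_out(
  delta_pos=[
    [-0.001,-0.001,0.03],
    [-0.001,-0.001,0.06],
    [-0.001,-0.001,0.085],
    [-0.001,-0.001,0.085],
    [-0.001,-0.001,0.085],
  ],
  rot=[
    [0,0,-0.4],
    [0,0,-0.4],
    [0,0,-0.4],
    [0,0,-0.4],
    [0,0,-0.4],
  ],
)

```text
clock: 16.7
eef_pos: [436.8, -158.4, 150.8]
tcp_rot: [3.135, 0.001, 1.72]
contact_force: [0.4, 0.3, -1.9]
opening: 0.119
grasp_force: 88.4
```

```bash
python3 - <<'E'
from kin import *
print(r.sense()["eef_pos"],r.sense()["tcp_rot"])
goto([436.2,-158,106],[3.136,0,1.72])
E
```

```text
[ 436.75266289 -158.44730297  150.80285671] [3.13538029e+00 6.08547490e-04 1.71984911e+00]
delta [0.0006, -0.0008, 0.0448] rot [0.04, 0.03, -0.01]
```

Request:
carry_out(
  delta_pos=[
    [0.0003,-0.0005,0.008],
    [0.0003,-0.0005,0.018],
    [0.0003,-0.0005,0.028],
    [0.0003,-0.0005,0.036],
    [0.0003,-0.0005,0.042],
    [0.0003,-0.0005,0.045],
    [0.0003,-0.0005,0.045],
  ],
  rot=[
    [0,0,0],
    [0,0,0],
    [0,0,0],
    [0,0,0],
    [0,0,0],
    [0,0,0],
    [0,0,0],
  ],
)

```text
clock: 17.58
eef_pos: [435.2, -158.0, 106.0]
tcp_rot: [3.138, -0.0, 1.72]
contact_force: [-8.5, 1.7, 23.6]
opening: 0.122
grasp_force: 92.4
```

Request:
carry_out(
  delta_pos=[
    [0,0,0],
    [0,0,0],
    [0,0,0],
    [0,0,0],
    [0,0,-0.03],
    [0,0,-0.08],
    [0,0,-0.13],
    [0,0,-0.17],
  ],
  rot=[
    [0,0,0],
    [0,0,0],
    [0,0,0],
    [0,0,0],
    [0,0,0],
    [0,0,0],
    [0,0,0],
    [0,0,0],
  ],
  claw=0.085,
)

```text
clock: 18.58
eef_pos: [435.0, -158.2, 276.9]
tcp_rot: [3.135, 0.001, 1.72]
contact_force: [0.3, 0.1, -1.1]
opening: 0.992
grasp_force: 0.0
```

```bash
python3 - <<'E'
from kin import *
T=tcp();im=r.grab_frame("wrist");cv2.imwrite("pics/w6.png",cv2.resize(im,(640,480)));print(T[:3,3])
for c in("red","yellow"):
  for a,ce,m in blobs(im,c):
    if a>300: print(c,a,ce.round(1),toz("wrist",ce,36,T).round(1),toz("wrist",ce,108,T).round(1))
E
```

```text
[ 435.01710463 -158.22180655  276.866297  ]
red 1886 [501.5  28.6] [[622.6  21.1  36. ]] [[5.824e+02 2.000e-01 1.080e+02]]
red 888 [283.5 199. ] [[ 437.9 -180.8   36. ]] [[ 434.8 -161.2  108. ]]
red 1331 [473.6 192.3] [[ 644.2 -142.3   36. ]] [[ 599.6 -130.4  108. ]]
```

View pics/w6.png

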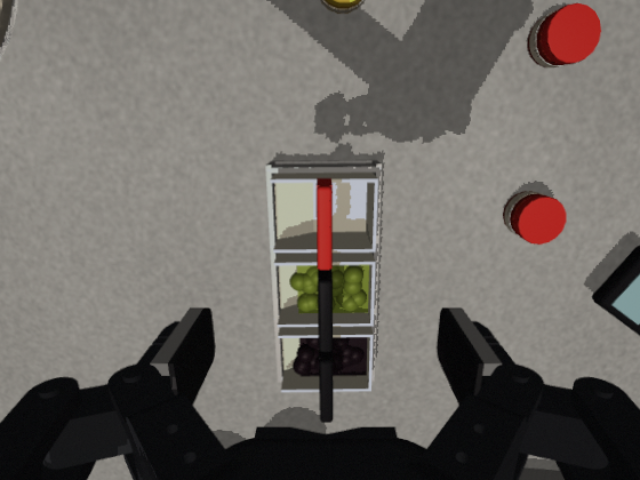

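```bash
python3 - <<'E'
from kin import *
goto([644.5,-142.5,200],[np.pi,0,.077])
q,e=ik(np.array([644.5,-142.5,32]),R.from_euler("xyz",[np.pi,0,.077]).as_matrix(),r.sense()["qpos"]);print(q.round(2),e)
E
```

```text
delta [-0.0142, 0.2066, 0.084] rot [0.69, -0.4, 94.12]
[-0.22  0.66  1.69 -0.    0.78  1.28] 1.1368683772161603e-15
```

Request:
carry_out(
  delta_pos=[
    [-0.001,0.02,0.0],
    [-0.003,0.045,0.0],
    [-0.005,0.075,0.01],
    [-0.007,0.105,0.02],
    [-0.009,0.135,0.03],
    [-0.011,0.165,0.045],
    [-0.013,0.19,0.06],
    [-0.014,0.207,0.07],
  ],
  rot=[
    [0,0,10],
    [0,0,20],
    [0,0,30.5],
    [0,0,41],
    [0,0,51.5],
    [0,0,62],
    [0,0,72.5],
    [0.5,-0.4,83],
  ],
)

```text
clock: 19.62
eef_pos: [642.6, -141.0, 204.4]
tcp_rot: [-3.14, 0.006, 0.265]
contact_force: [-0.2, -0.5, 0.5]
opening: 0.994
grasp_force: 0.0
```

```bash
python3 - <<'E'
from kin import *
goto([644.5,-142.5,150],[np.pi,0,.077])
E
```

```text
delta [0.0018, 0.002, 0.0544] rot [-0.06, 0.36, 10.78]
```

Request:
carry_out(
  delta_pos=[
    [0.002,0.002,0.02],
    [0.002,0.002,0.05],
    [0.002,0.002,0.054],
    [0.002,0.002,0.054],
  ],
  rot=[
    [0,0.4,8],
    [0,0.4,11],
    [0,0.4,11],
    [0,0.4,11],
  ],
)

```text
clock: 20.12
eef_pos: [644.3, -142.7, 152.1]
tcp_rot: [-3.141, -0.002, 0.08]
contact_force: [0.8, -0.9, 0.8]
opening: 0.992
grasp_force: 0.0
```

```bash
cat >> kin.py <<'E'
def jarpos(z=37):
    T=tcp();im=r.grab_frame("wrist");out=[]
    for a,ce,m in blobs(im,"red",300):
        out.append((int(a),ce.round(),toz("wrist",ce,z,T)[0].round(1)))
    return out
E
python3 - <<'E'
from kin import *
print(tcp()[:3,3]);o=jarpos();[print(x) for x in o]
goto([644.5,-142.5,32],[np.pi,0,.077])
E
```

```text
[ 644.27955584 -142.68177531  152.07706544]
(3155, array([286., 212.]), array([ 645.8, -142.8,   37. ]))
(2850, array([ 63., 223.]), array([624.1,  20.1,  37. ]))
delta [-0.0005, -0.0002, 0.1208] rot [-0.03, -0.17, 0.18]
```

Request:
carry_out(
  delta_pos=[
    [0.001,0,0.05],
    [0.001,0,0.09],
    [0.001,0,0.11],
    [0.001,0,0.12],
    [0.001,0,0.12],
    [0.001,0,0.12],
  ],
  rot=[
    [0,0,0],
    [0,0,0],
    [0,0,0],
    [0,0,0],
    [0,0,0],
    [0,0,0],
  ],
)

```text
clock: 20.92
eef_pos: [646.4, -142.7, 33.4]
tcp_rot: [-3.141, -0.004, 0.079]
contact_force: [0.0, 0.7, -0.1]
opening: 0.993
grasp_force: 0.0
```

Request:
carry_out(
  delta_pos=[
    [0,0,0],
    [0,0,0],
    [0,0,0],
    [0,0,0],
    [0,0,0],
    [0,0,0],
  ],
  rot=[
    [0,0,0],
    [0,0,0],
    [0,0,0],
    [0,0,0],
    [0,0,0],
    [0,0,0],
  ],
  claw=0.02,
  grip_force=40,
)

```text
clock: 21.68
eef_pos: [645.8, -142.5, 32.7]
tcp_rot: [-3.141, -0.003, 0.079]
contact_force: [-2.2, -0.6, 6.3]
opening: 0.549
grasp_force: 40.6
```

```bash
python3 - <<'E'
from kin import *
s=r.sense();print(s["eef_pos"],s["tcp_rot"],s["opening"],s["grasp_force"])
p=W(-86,0);print(p);goto([p[0],p[1],190],[np.pi,0,.077])
E
```

```text
[ 645.81600049 -142.48694737   32.72497636] [-3.14099074e+00 -2.77093229e-03  7.91390355e-02] 0.5485201109513724 40.622652769088745
[415.65482106 239.5845417 ]
delta [-0.1988, -0.3992, -0.1576] rot [-0.03, -0.16, 0.12]
```

Request:
carry_out(
  delta_pos=[
    [0,0,-0.03],
    [0,0,-0.08],
    [0,-0.02,-0.13],
    [-0.02,-0.06,-0.158],
    [-0.05,-0.11,-0.158],
    [-0.08,-0.16,-0.158],
    [-0.105,-0.21,-0.158],
    [-0.13,-0.26,-0.158],
  ],
  rot=[
    [0,0,0],
    [0,0,0],
    [0,0,0],
    [0,0,0],
    [0,0,0],
    [0,0,0],
    [0,0,0],
    [0,0,0],
  ],
)

```text
clock: 22.68
eef_pos: [493.8, 107.6, 190.0]
tcp_rot: [-3.141, -0.002, 0.079]
contact_force: [0.3, 0.9, -1.2]
opening: 0.548
grasp_force: 41.5
```

```bash
python3 - <<'E'
from kin import *
p=W(-86,0);print(r.sense()["opening"]);goto([p[0],p[1],190],[np.pi,0,.077])
E
```

```text
0.5482611110845986
delta [-0.0675, -0.1378, 0.0] rot [-0.06, -0.13, 0.1]
```

Request:
carry_out(
  delta_pos=[
    [-0.025,-0.05,0],
    [-0.045,-0.09,0],
    [-0.06,-0.125,0],
    [-0.067,-0.138,0],
    [-0.067,-0.138,0],
    [-0.067,-0.138,0],
  ],
  rot=[
    [0,0,0],
    [0,0,0],
    [0,0,0],
    [0,0,0],
    [0,0,0],
    [0,0,0],
  ],
)

```text
clock: 23.42
eef_pos: [417.8, 237.8, 189.8]
tcp_rot: [-3.141, -0.002, 0.079]
contact_force: [0.2, 1.0, -1.3]
opening: 0.548
grasp_force: 41.6
```

```bash
python3 - <<'E'
from kin import *
T=tcp();print(L(T[:3,3]));im=r.grab_frame("wrist");cv2.imwrite("pics/w7.png",cv2.resize(im,(640,480)))
p=W(-86,0);goto([p[0],p[1],87.5],[np.pi,0,.077])
E
```

```text
[-84.03353437  -1.94464247]
delta [-0.0022, -0.002, 0.1023] rot [-0.03, -0.12, 0.07]
```

View pics/w7.png

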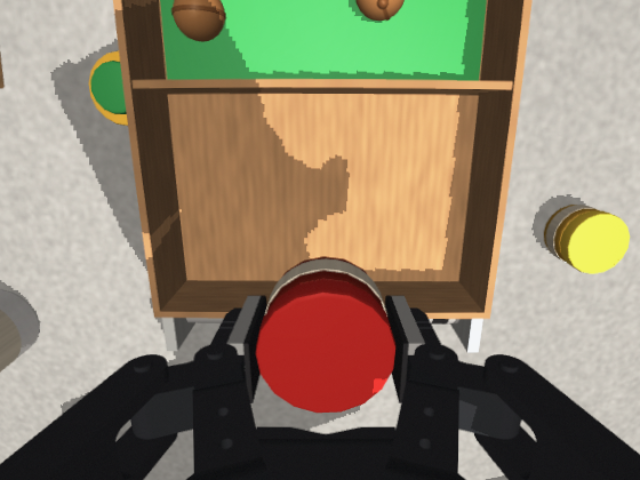

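```bash
python3 - <<'E'
from kin import *
T=tcp();T[:3,3]=T[:3,3]
for n,px in(("div",(325,85)),("rearL",(155,317)),("rearR",(490,317)),("divL",(130,84)),("divR",(517,87))):
    print(n,L(toz("wrist",[np.array(px)*.875],102 if n!="div" else 100,T)[0]).round(1))
E
```

```text
div [ 8.  -1.3]
rearL [-120.6   99.7]
rearR [-120.3  -99.4]
divL [ 8.9 96.2]
divR [  7.8 -97.3]
```

Request:
carry_out(
  delta_pos=[
    [-0.002,-0.002,0.04],
    [-0.002,-0.002,0.07],
    [-0.002,-0.002,0.09],
    [-0.002,-0.002,0.1],
    [-0.002,-0.002,0.102],
    [-0.002,-0.002,0.102],
  ],
  rot=[
    [0,0,0],
    [0,0,0],
    [0,0,0],
    [0,0,0],
    [0,0,0],
    [0,0,0],
  ],
)

```text
clock: 24.22
eef_pos: [415.8, 240.5, 88.4]
tcp_rot: [-3.14, -0.003, 0.079]
contact_force: [0.4, -0.5, -0.2]
opening: 0.547
grasp_force: 41.7
```

Request:
carry_out(
  delta_pos=[
    [0,0,0],
    [0,0,0],
    [0,0,0],
    [0,0,0],
    [0,0,-0.04],
    [0,0,-0.1],
    [0.03,0.02,-0.1],
    [0.06,0.06,-0.1],
  ],
  rot=[
    [0,0,0],
    [0,0,0],
    [0,0,0],
    [0,0,0],
    [0,0,0],
    [0,0,0],
    [0,0,0],
    [0,0,0],
  ],
  claw=0.08,
)

```text
clock: 25.22
eef_pos: [481.0, 185.9, 189.3]
tcp_rot: [-3.14, -0.005, 0.082]
contact_force: [0.1, -0.4, -0.5]
opening: 0.934
grasp_force: 0.0
```

```bash
python3 - <<'E'
from kin import *
print(tcp()[:3,3]);
for x in jarpos(92):print(x,L(x[2]))
r.grab_frame("side")
for a,ce,m in blobs(cv2.cvtColor(r.grab_frame("side"),cv2.COLOR_BGR2BGRA)[:,:,:3],"red",60): print(a,ce.round(),toz("side",ce,36)[0].round(1))
goto([624,20.5,150],[np.pi,0,.077])
E
```

```text
[480.99807767 185.90480522 189.28835135]
(3268, array([524.,  33.]), array([609.4,  56.3,  92. ])) [  93.07213714 -197.64510439]
(2012, array([211., 302.]), array([415.7, 234.7,  92. ])) [-86.33069309  -4.87354397]
75 [ 7. 18.] [-131.9 1484.7   36. ]
742 [295.  60.] [844.3 686.8  36. ]
75 [285.  73.] [781.3 619.7  36. ]
235 [196. 162.] [419.7 303.4  36. ]
299 [318. 223.] [622.7  18.5  36. ]
258 [263. 313.] [ 443.6 -134.1   36. ]
delta [0.1303, 0.1741, 0.0382] rot [-0.05, -0.14, -0.04]
```

Request:
carry_out(
  delta_pos=[
    [0.03,0.035,0],
    [0.06,0.075,0],
    [0.09,0.115,0],
    [0.115,0.15,0.02],
    [0.13,0.174,0.038],
    [0.13,0.174,0.038],
    [0.13,0.174,0.038],
  ],
  rot=[
    [0,0,0],
    [0,0,0],
    [0,0,0],
    [0,0,0],
    [0,0,0],
    [0,0,0],
    [0,0,0],
  ],
  claw=0.085,
)

```text
clock: 26.25
eef_pos: [622.4, 23.2, 150.0]
tcp_rot: [-3.14, -0.001, 0.079]
contact_force: [0.2, 0.3, 0.8]
opening: 0.99
grasp_force: 0.0
```

```bash
python3 - <<'E'
from kin import *
print(tcp()[:3,3]);
o=jarpos(37)
for x in o:print(x)
b=max(o,key=lambda x:x[0])[2];goto([b[0]-.3,b[1],32.5],[np.pi,0,.077])
E
```

```text
[622.37362014  23.22241275 149.97059316]
(3212, array([289., 213.]), array([624.2,  20.9,  37. ]))
delta [0.001, 0.0027, 0.1179] rot [-0.07, -0.1, 0.17]
```

Request:
carry_out(
  delta_pos=[
    [0.001,0.002,0.05],
    [0.001,0.002,0.09],
    [0.001,0.002,0.11],
    [0.001,0.002,0.1175],
    [0.001,0.002,0.1175],
    [0.001,0.002,0.1175],
  ],
  rot=[
    [0,0,0],
    [0,0,0],
    [0,0,0],
    [0,0,0],
    [0,0,0],
    [0,0,0],
  ],
)

```text
clock: 27.05
eef_pos: [625.5, 20.5, 34.0]
tcp_rot: [-3.141, -0.004, 0.079]
contact_force: [0.5, 0.2, 0.8]
opening: 0.997
grasp_force: 0.0
```

Request:
carry_out(
  delta_pos=[
    [0,0,0],
    [0,0,0],
    [0,0,0],
    [0,0,0],
    [0,0,0],
    [0,0,0],
  ],
  rot=[
    [0,0,0],
    [0,0,0],
    [0,0,0],
    [0,0,0],
    [0,0,0],
    [0,0,0],
  ],
  claw=0.02,
)

```text
clock: 27.8
eef_pos: [624.8, 20.4, 33.3]
tcp_rot: [-3.141, -0.003, 0.079]
contact_force: [-1.3, 0.0, 5.6]
opening: 0.555
grasp_force: 40.6
```

```bash
python3 - <<'E'
from kin import *
s=r.sense();print(s["eef_pos"],s["opening"],s["grasp_force"])
p=W(-26,0);print(p);goto([p[0],p[1],190],[np.pi,0,.077])
E
```

```text
[624.80472734  20.39769038  33.27927168] 0.5549722683864776 40.57645618915558
[475.47703893 244.19997772]
delta [-0.1308, -0.235, -0.1569] rot [-0.05, -0.15, 0.12]
```

Request:
carry_out(
  delta_pos=[
    [0,0,-0.03],
    [0,0,-0.08],
    [0,0,-0.135],
    [-0.025,-0.045,-0.157],
    [-0.05,-0.09,-0.157],
    [-0.077,-0.14,-0.157],
    [-0.105,-0.19,-0.157],
    [-0.13,-0.235,-0.157],
  ],
  rot=[
    [0,0,0],
    [0,0,0],
    [0,0,0],
    [0,0,0],
    [0,0,0],
    [0,0,0],
    [0,0,0],
    [0,0,0],
  ],
)

```text
clock: 28.8
eef_pos: [474.7, 245.6, 189.6]
tcp_rot: [-3.141, -0.002, 0.079]
contact_force: [0.3, -0.1, -1.2]
opening: 0.552
grasp_force: 41.6
```

```bash
python3 - <<'E'
from kin import *
p=W(-26,0);goto([p[0],p[1],88.5],[np.pi,0,.077])
r.grab_frame("scene")
for c in ("scene",):
    for a,ce,m in blobs(r.grab_frame(c),"red",60): print(a,ce.round(),L(toz(c,ce,92)[0]).round(),toz(c,ce,37)[0].round())
E
```

```text
delta [0.0005, 0.0015, 0.1011] rot [-0.06, -0.12, 0.12]
93 [75.  4.] [  160. -1567.] [  773. -1447.    37.]
75 [282. 122.] [-103. -413.] [ 397. -235.   37.]
258 [367. 208.] [-91. -55.] [380. 149.  37.]
218 [383. 228.] [-83.  10.] [384. 219.  37.]
```

Request:
carry_out(
  delta_pos=[
    [0.001,0.001,0.04],
    [0.001,0.001,0.07],
    [0.001,0.001,0.09],
    [0.001,0.001,0.099],
    [0.001,0.001,0.101],
    [0.001,0.001,0.101],
  ],
  rot=[
    [0,0,0],
    [0,0,0],
    [0,0,0],
    [0,0,0],
    [0,0,0],
    [0,0,0],
  ],
)

```text
clock: 29.65
eef_pos: [477.8, 243.5, 89.1]
tcp_rot: [-3.14, -0.003, 0.079]
contact_force: [-0.1, 0.0, -0.2]
opening: 0.547
grasp_force: 41.7
```

Request:
carry_out(
  delta_pos=[
    [0,0,0],
    [0,0,0],
    [0,0,0],
    [0,0,0],
    [0,0,-0.04],
    [0,0,-0.1],
    [-0.03,0,-0.14],
    [-0.07,0,-0.18],
  ],
  rot=[
    [0,0,0],
    [0,0,0],
    [0,0,0],
    [0,0,0],
    [0,0,0],
    [0,0,0],
    [0,0,0],
    [0,0,0],
  ],
  claw=0.08,
)

```text
clock: 30.65
eef_pos: [406.8, 237.7, 269.8]
tcp_rot: [-3.14, -0.003, 0.078]
contact_force: [-0.5, -0.3, 1.3]
opening: 0.939
grasp_force: 0.0
```

```bash
python3 - <<'E'
from kin import *
T=tcp();print(T[:3,3])
for x in jarpos(92):print(x,L(x[2]))
im=r.grab_frame("wrist");a=cv2.resize(im,(400,300));b=cv2.resize(r.grab_frame("scene"),(400,300));c=cv2.resize(r.grab_frame("side"),(400,300))
for cam in("scene","side"): print(cam,[(np.round(d["box"]),round(float(d["p"]),2)) for d in r.recognise("jar1_c",cam)],[(np.round(d["box"]),round(float(d["p"]),2)) for d in r.recognise("nut1_c",cam)])
cv2.imwrite("pics/w8.png",np.vstack([np.hstack([a,b]),np.hstack([c,c*0])]))
E
```

```text
[406.84149779 237.68020315 269.84789119]
(2562, array([285., 111.]), array([476.7, 244. ,  92. ])) [-24.79604568  -0.29346016]
(2182, array([282., 183.]), array([415.4, 241. ,  92. ])) [-86.1451834    1.43086608]
scene [(array([346., 228., 372., 255.]), 0.84)] [(array([274., 188., 428., 317.]), 0.61)]
side [(array([211., 149., 234., 174.]), 0.85), (array([216., 238., 238., 264.]), 0.36)] [(array([258., 153., 267., 165.]), 0.52)]
```

View pics/w8.png

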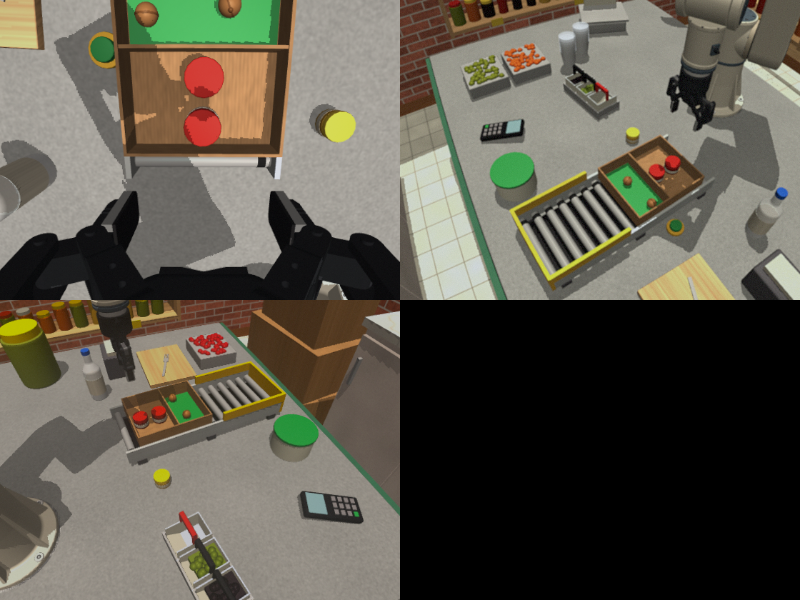

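```bash
python3 - <<'E'
from kin import *
p=W(-162,0);print(p,L(tcp()[:3,3]));goto([p[0],p[1],88],[np.pi,0,.077])
q,e=ik(np.array([p[0],p[1],88]),R.from_euler("xyz",[np.pi,0,.077]).as_matrix(),r.sense()["qpos"]);print(q,e)
T=tcp()
for z in(25,30,35,40):
    b=toz("wrist",[(144,69)],z,T)[0];print(z,b.round(1),L(b).round(1))
E
```

```text
[339.88001176 233.73832274] [-94.45416286  -1.43626528]
delta [-0.0676, -0.0016, 0.1791] rot [0.0, -0.01, 0.1]
[ 6.02428813e-01  2.85032365e-01  2.21946049e+00 -5.93907035e-17
  6.37099802e-01  2.09622514e+00] 2.842170943040401e-15
25 [505.9 385.9  25. ] [ 15.3 138.9]
30 [505.6 383.9  30. ] [ 14.8 137. ]
35 [505.3 381.9  35. ] [ 14.3 135. ]
40 [504.9 379.9  40. ] [ 13.8 133.1]
```

Request:
carry_out(
  delta_pos=[
    [-0.035,-0.001,0],
    [-0.068,-0.001,0.02],
    [-0.068,-0.001,0.07],
    [-0.068,-0.001,0.12],
    [-0.068,-0.001,0.16],
    [-0.068,-0.001,0.179],
    [-0.068,-0.001,0.179],
    [-0.068,-0.001,0.179],
  ],
  rot=[
    [0,0,0],
    [0,0,0],
    [0,0,0],
    [0,0,0],
    [0,0,0],
    [0,0,0],
    [0,0,0],
    [0,0,0],
  ],
  claw=0.06,
)

```text
clock: 32.05
eef_pos: [340.0, 233.6, 89.4]
tcp_rot: [-3.141, -0.002, 0.079]
contact_force: [-0.4, -0.4, -0.4]
opening: 0.702
grasp_force: 0.0
```

Request:
carry_out(
  delta_pos=[
    [0.005,0,0],
    [0.012,0,0],
    [0.02,0,0],
    [0.03,0,0],
    [0.042,0,0],
    [0.056,0,0],
    [0.07,0,0],
    [0.085,0,0],
  ],
  rot=[
    [0,0,0],
    [0,0,0],
    [0,0,0],
    [0,0,0],
    [0,0,0],
    [0,0,0],
    [0,0,0],
    [0,0,0],
  ],
)

```text
clock: 33.05
eef_pos: [423.8, 239.6, 89.1]
tcp_rot: [3.141, 0.001, 0.079]
contact_force: [-5.8, -0.5, 4.3]
opening: 0.705
grasp_force: 3.2
```

```bash
python3 - <<'E'
from kin import *
T=tcp();print(L(T[:3,3]),r.sense()["contact_force"],r.sense()["wrist_torque"])
im=r.grab_frame("wrist");cv2.imwrite("pics/w9.png",cv2.resize(im,(640,480)))
p=W(122,0);goto([p[0],p[1],88],[np.pi,0,.077])
E
```

```text
[-77.90222966  -0.57636451] [-5.78785909 -0.54031214  4.28104774] [-0.06029032  0.83939979  0.03177155]
delta [0.1973, 0.0004, 0.0018] rot [-0.05, -0.12, 0.11]
```

View pics/w9.png

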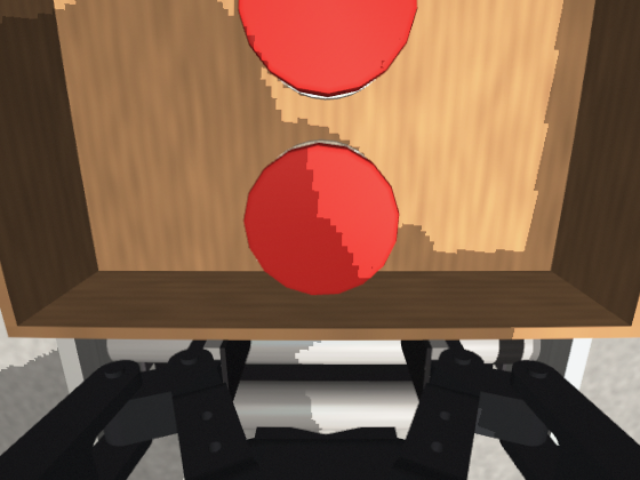

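```bash
python3 - <<'E'
from kin import *
T=tcp();a=L(toz("wrist",[np.array((320,338))*.875],102,T)[0]);print(a,L(T[:3,3]))
E
```

```text
[-64.19491414   2.10631272] [-7.52537747e+01 -1.54821814e-02]
```

Request:
carry_out(
  delta_pos=[
    [0.015,0,0],
    [0.033,0,0],
    [0.052,0,0],
    [0.071,0,0],
    [0.09,0,0],
    [0.109,0,0],
    [0.126,0,0],
    [0.14,0,0],
  ],
  rot=[
    [0,0,0],
    [0,0,0],
    [0,0,0],
    [0,0,0],
    [0,0,0],
    [0,0,0],
    [0,0,0],
    [0,0,0],
  ],
)

```text
clock: 34.1
eef_pos: [564.8, 251.2, 89.3]
tcp_rot: [-3.141, -0.001, 0.079]
contact_force: [-2.0, -1.0, -2.4]
opening: 0.706
grasp_force: 1.3
```

Request:
carry_out(
  delta_pos=[
    [0.008,0,0],
    [0.018,0,0],
    [0.028,0,0],
    [0.037,0,0],
    [0.045,0,0],
    [0.051,0,0],
    [0.055,0,0],
    [0.057,0,0],
  ],
  rot=[
    [0,0,0],
    [0,0,0],
    [0,0,0],
    [0,0,0],
    [0,0,0],
    [0,0,0],
    [0,0,0],
    [0,0,0],
  ],
)

```text
clock: 35.1
eef_pos: [621.1, 255.8, 89.8]
tcp_rot: [-3.141, -0.002, 0.079]
contact_force: [-2.8, 0.9, -0.6]
opening: 0.703
grasp_force: 1.2
```

Request:
carry_out(
  delta_pos=[
    [0.001,0,0],
    [0.002,0,0],
    [0.003,0,0],
    [0.003,0,0],
  ],
  rot=[
    [0,0,0],
    [0,0,0],
    [0,0,0],
    [0,0,0],
  ],
)

```text
clock: 35.6
eef_pos: [623.9, 256.1, 89.9]
tcp_rot: [-3.141, -0.002, 0.079]
contact_force: [-1.8, -0.3, -2.1]
opening: 0.703
grasp_force: 0.7
```

```bash
python3 - <<'E'
from kin import *
T=tcp();print(L(T[:3,3]),r.sense()["contact_force"])
E
```

```text
[122.88847544   0.42747575] [-1.8091285  -0.25337336 -2.06720975]
```

Not at the stop yet; creep on.

Request:
carry_out(
  delta_pos=[
    [0.001,0,0],
    [0.002,0,0],
    [0.003,0,0],
    [0.004,0,0],
    [0.004,0,0],
  ],
  rot=[
    [0,0,0],
    [0,0,0],
    [0,0,0],
    [0,0,0],
    [0,0,0],
  ],
)

```text
clock: 36.22
eef_pos: [628.0, 256.4, 89.9]
tcp_rot: [-3.141, -0.002, 0.079]
contact_force: [-1.4, -0.6, 0.4]
opening: 0.704
grasp_force: 0.6
```

Request:
carry_out(
  delta_pos=[
    [0.001,0,0],
    [0.002,0,0],
    [0.003,0,0],
    [0.004,0,0],
    [0.004,0,0],
  ],
  rot=[
    [0,0,0],
    [0,0,0],
    [0,0,0],
    [0,0,0],
    [0,0,0],
  ],
)

```text
clock: 36.85
eef_pos: [632.0, 256.7, 89.8]
tcp_rot: [-3.141, -0.002, 0.079]
contact_force: [-1.4, -1.2, 0.4]
opening: 0.705
grasp_force: 0.6
```

```bash
python3 - <<'E'
from kin import *
T=tcp();s=r.sense();print(L(T[:3,3]),s["contact_force"])
im=r.grab_frame("scene");sd=r.grab_frame("side")
a=cv2.resize(im[200:410,90:370],(400,300),interpolation=cv2.INTER_CUBIC);b=cv2.resize(sd[70:220,220:420],(400,300),interpolation=cv2.INTER_CUBIC)
cv2.imwrite("pics/e1.png",np.hstack([a,b]))
E
```

```text
[130.97737142   0.41019438] [-1.35755225 -1.23328968  0.40658117]
```

View pics/e1.png

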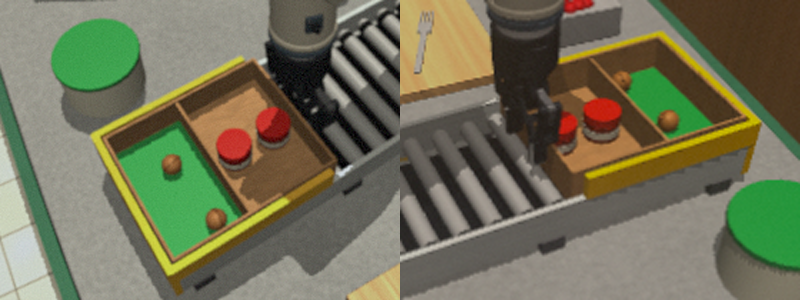

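Request:
carry_out(
  delta_pos=[
    [0.001,0,0],
    [0.002,0,0],
    [0.003,0,0],
    [0.004,0,0],
    [0.004,0,0],
  ],
  rot=[
    [0,0,0],
    [0,0,0],
    [0,0,0],
    [0,0,0],
    [0,0,0],
  ],
)

```text
clock: 37.58
eef_pos: [634.0, 256.9, 89.8]
tcp_rot: [-3.141, 0.002, 0.079]
contact_force: [-10.5, -1.9, 7.0]
opening: 0.707
grasp_force: 5.0
```

Request:
carry_out(
  delta_pos=[
    [-0.01,0,0],
    [-0.03,0,0],
    [-0.05,0,-0.04],
    [-0.07,0,-0.09],
    [-0.09,0,-0.14],
    [-0.11,-0.02,-0.16],
    [-0.14,-0.06,-0.16],
    [-0.17,-0.1,-0.16],
  ],
  rot=[
    [0,0,0],
    [0,0,0],
    [0,0,0],
    [0,0,0],
    [0,0,0],
    [0,0,0],
    [0,0,0],
    [0,0,0],
  ],
  claw=0,
)

```text
clock: 38.58
eef_pos: [457.5, 344.0, 250.3]
tcp_rot: [-3.139, -0.004, 0.078]
contact_force: [0.5, 0.8, -0.2]
opening: -0.003
grasp_force: 0.0
```

```bash
python3 - <<'E'
from kin import *
T=tcp();print(T[:3,3])
for cam in("wrist","scene"):
  im=r.grab_frame(cam)
  for a,ce,m in blobs(im,"green",80):
    print(cam,a,ce.round(1),[toz(cam,ce,z,T)[0].round(1) for z in(30,40,50)])
p=W(14,145);print(p);goto([p[0],p[1],150],[np.pi,0,.077])
E
```

```text
[457.527938   344.04346164 250.32148443]
wrist 390 [242.3 136.7] [array([500. , 389.8,  30. ]), array([500.9, 388.6,  40. ]), array([501.9, 387.4,  50. ])]
scene 2314 [156.4 238.2] [array([849. , -18.8,  30. ]), array([849.5, -10.4,  40. ]), array([850.,  -2.,  50.])]
scene 2508 [209.2 326.1] [array([829.2, 242.3,  30. ]), array([829.9, 247.5,  40. ]), array([830.7, 252.7,  50. ])]
scene 170 [385.8 315.3] [array([511.4, 396.7,  30. ]), array([516.1, 400. ,  40. ]), array([520.7, 403.3,  50. ])]
[504.20454711 391.84729491]
delta [0.052, -0.0415, 0.1002] rot [-0.15, -0.15, 0.3]
```

Request:
carry_out(
  delta_pos=[
    [0.02,-0.02,0],
    [0.042,-0.041,0.03],
    [0.05,-0.041,0.08],
    [0.05,-0.041,0.13],
    [0.05,-0.041,0.165],
    [0.05,-0.041,0.175],
    [0.05,-0.041,0.175],
    [0.05,-0.041,0.175],
  ],
  rot=[
    [0,0,0],
    [0,0,0],
    [0,0,0],
    [0,0,0],
    [0,0,0],
    [0,0,0],
    [0,0,0],
    [0,0,0],
  ],
)

```text
clock: 39.67
eef_pos: [506.0, 388.8, 76.5]
tcp_rot: [-3.139, -0.004, 0.079]
contact_force: [0.4, 0.4, 0.4]
opening: -0.005
grasp_force: 0.0
```

```bash
python3 - <<'E'
from kin import *
T=tcp();print(T[:3,3]);im=r.grab_frame("wrist")
for a,ce,m in blobs(im,"green",80): print(a,ce.round(1),[toz("wrist",ce,z,T)[0].round(1) for z in(20,30,40)])
cv2.imwrite("pics/b1.png",cv2.resize(im,(400,300)))
E
```

```text
[506.04016614 388.76407892  76.47374582]
2227 [278.2 241.5] [array([508.9, 393.2,  20. ]), array([513. , 393.3,  30. ]), array([517.1, 393.4,  40. ])]
```

View pics/b1.png

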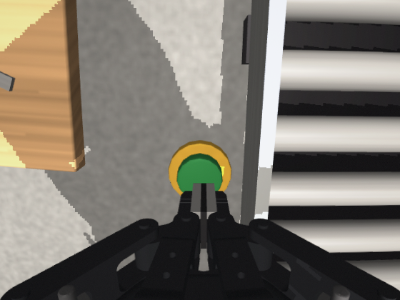

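Request:
carry_out(
  delta_pos=[
    [0,-0.002,0.008],
    [0,-0.002,0.014],
    [0,-0.002,0.018],
    [0,-0.002,0.02],
    [0,-0.002,0.02],
  ],
  rot=[
    [0,0,0],
    [0,0,0],
    [0,0,0],
    [0,0,0],
    [0,0,0],
  ],
)

```text
clock: 40.35
eef_pos: [504.8, 390.0, 54.4]
tcp_rot: [-3.141, -0.002, 0.079]
contact_force: [-0.3, -0.6, 0.2]
opening: 0.0
grasp_force: 0.0
```

Request:
carry_out(
  delta_pos=[
    [0,0,0.003],
    [0,0,0.006],
    [0,0,0.008],
    [0,0,0.008],
  ],
  rot=[
    [0,0,0],
    [0,0,0],
    [0,0,0],
    [0,0,0],
  ],
)

```text
clock: 40.85
eef_pos: [504.9, 390.2, 46.7]
tcp_rot: [-3.141, -0.002, 0.079]
contact_force: [-0.1, -0.5, 2.7]
opening: 0.001
grasp_force: 1.2
```

Contact begun (2.7 N); press on.

Request:
carry_out(
  delta_pos=[
    [0,0,0.002],
    [0,0,0.004],
    [0,0,0.005],
    [0,0,0.005],
  ],
  rot=[
    [0,0,0],
    [0,0,0],
    [0,0,0],
    [0,0,0],
  ],
)

```text
clock: 41.35
eef_pos: [506.0, 391.8, 43.2]
tcp_rot: [-3.138, -0.005, 0.079]
contact_force: [-0.7, 4.8, 10.1]
opening: 0.001
grasp_force: 1.9
```

Request:
carry_out(
  delta_pos=[
    [0,0,0.001],
    [0,0,0.002],
    [0,0,0.003],
    [0,0,0.003],
  ],
  rot=[
    [0,0,0],
    [0,0,0],
    [0,0,0],
    [0,0,0],
  ],
)

```text
clock: 41.85
eef_pos: [507.0, 393.2, 41.3]
tcp_rot: [-3.136, -0.007, 0.079]
contact_force: [-1.1, 9.1, 13.6]
opening: 0.004
grasp_force: 2.4
```

Request:
carry_out(
  delta_pos=[
    [0,0,-0.02],
    [0,0,-0.06],
    [0,0,-0.1],
    [0,0,-0.1],
    [0,0,-0.1],
    [0,0,-0.1],
    [0,0,-0.1],
    [0,0,-0.1],
  ],
  rot=[
    [0,0,0],
    [0,0,-5],
    [0,0,-15],
    [0,0,-25],
    [0,0,-35],
    [0,0,-45],
    [0,0,-55],
    [0,0,-65],
  ],
)

```text
clock: 42.85
eef_pos: [504.4, 389.6, 138.9]
tcp_rot: [3.14, -0.001, 1.219]
contact_force: [-0.5, 0.0, -0.2]
opening: 0.0
grasp_force: 0.0
```

```bash
python3 - <<'E'
from kin import *
T=tcp();print(T[:3,3]);im=r.grab_frame("wrist")
for a,ce,m in blobs(im,"green",80): print(a,ce.round(1),[toz("wrist",ce,z,T)[0].round(1) for z in(20,26,32)])
goto([505,391.5,70],[np.pi,0,.077+np.pi/2])
E
```

```text
[504.43078499 389.56753417 138.89992008]
1538 [282.6 208.2] [array([503.8, 393.9,  20. ]), array([504.4, 395.6,  26. ]), array([505.1, 397.3,  32. ])]
delta [0.002, -0.0002, 0.0689] rot [0.07, -0.03, -24.08]
```

Request:
carry_out(
  delta_pos=[
    [0.004,0,0.01],
    [0.004,0,0.03],
    [0.004,0,0.06],
    [0.004,0,0.084],
    [0.004,0,0.086],
    [0.004,0,0.086],
  ],
  rot=[
    [0,0,-10],
    [0,0,-20],
    [0,0,-24],
    [0,0,-24],
    [0,0,-24],
    [0,0,-24],
  ],
)

```text
clock: 43.65
eef_pos: [506.5, 393.9, 53.4]
tcp_rot: [3.139, -0.001, 1.631]
contact_force: [-0.6, 0.8, 1.4]
opening: 0.001
grasp_force: 0.0
```

Request:
carry_out(
  delta_pos=[
    [0,0,0.002],
    [0,0,0.005],
    [0,0,0.007],
    [0,0,0.007],
  ],
  rot=[
    [0,0,0],
    [0,0,0],
    [0,0,0],
    [0,0,0],
  ],
)

```text
clock: 44.15
eef_pos: [506.7, 394.2, 46.0]
tcp_rot: [3.139, -0.002, 1.632]
contact_force: [1.7, 0.7, 3.5]
opening: -0.002
grasp_force: 1.3
```

Request:
carry_out(
  delta_pos=[
    [0,0,0.001],
    [0,0,0.003],
    [0,0,0.004],
    [0,0,0.004],
  ],
  rot=[
    [0,0,0],
    [0,0,0],
    [0,0,0],
    [0,0,0],
  ],
)

```text
clock: 44.65
eef_pos: [506.7, 394.1, 41.9]
tcp_rot: [3.139, -0.001, 1.632]
contact_force: [2.4, 1.0, 5.1]
opening: 0.002
grasp_force: 2.2
```

Request:
carry_out(
  delta_pos=[
    [0,0,0.001],
    [0,0,0.002],
    [0,0,0.003],
    [0,0,0.003],
  ],
  rot=[
    [0,0,0],
    [0,0,0],
    [0,0,0],
    [0,0,0],
  ],
)

```text
clock: 45.15
eef_pos: [506.8, 394.3, 40.8]
tcp_rot: [3.139, -0.002, 1.632]
contact_force: [-1.4, -1.9, 23.0]
opening: 0.001
grasp_force: 11.6
```

Bottomed out (23 N). Retract and check.

Request:
carry_out(
  delta_pos=[
    [0,0,-0.02],
    [0,0,-0.06],
    [0,0,-0.1],
    [0,0,-0.15],
    [-0.03,0,-0.19],
    [-0.06,0,-0.22],
    [-0.08,0,-0.24],
    [-0.08,0,-0.24],
  ],
  rot=[
    [0,0,0],
    [0,0,0],
    [0,0,0],
    [0,0,0],
    [0,0,0],
    [0,0,0],
    [0,0,0],
    [0,0,0],
  ],
)

```text
clock: 46.15
eef_pos: [511.0, 312.8, 279.7]
tcp_rot: [3.139, -0.001, 1.631]
contact_force: [-0.4, 0.0, -0.6]
opening: -0.002
grasp_force: 0.0
```

```bash
python3 - <<'E'
from kin import *
cv2.imwrite("pics/f1.png",np.hstack([cv2.resize(r.grab_frame(c),(400,300)) for c in("scene","side")]))
E
```

```text
(no output)
```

View pics/f1.png

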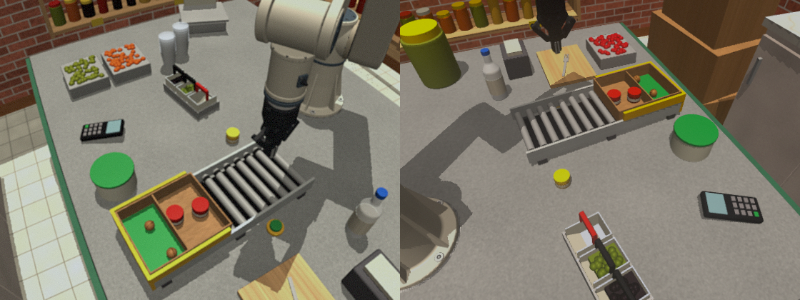

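The final pictures show the carton home in the bay, both jars upright in the plain half, two walnuts in the green half and the bin back in its slot. Nothing is touching the robot, so I'm handing in.

```bash
python3 -c "
from rig import r
print(r.sign_off())"
```

```text
the job is handed in; nothing more can be done
None
```

I handed the job in at about 46 s; no verdict came back, but the final pictures show the order packed: two walnuts in the green half, both red-lidded jars upright in the plain half, the empty bin back in its slot and the carton at the end stop, and the button bottomed out at 23 N on the second press.

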